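Pack the reagent box and pile the culture dishes

TASK

Get the delivery for the other laboratory ready: pack the reagent cartridge and all the reagent bottles and jars that are out on the counter into the blue box, each standing upright on the box's floor, and stack all the red-topped culture dishes into one neat, squarely aligned pile, right way up, in the ring on the green pad. Leave the tube rack, the wash bottle and the tip box where they are.

Things in the scene. Friction and masses are not known exactly. Their poses are not given: they have to be found in the camera images.
- crate: Blue open transport box, fixed to the counter. Outside 190 (along its x) x 132 (its y) x 55 mm high; walls and floor 5 mm thick, so inside 180 x 122 mm and 50 mm deep. Inside it holds two rows of three 56 mm wide bottles, or the cartridge in place of two of a row (along x). Origin: centre of the underside; inner floor 5 mm above it; z up.
- bottle_a: Reagent bottle with a white square body 56 x 56 mm, 74 mm high, paper label. On top, centred, a yellow square cap 30 x 30 mm, 36 mm high (from 74 to 110 mm above the underside), flats parallel to the body's, to grip it by. Origin: centre of the underside; x and y square to the sides, z up. About 0.22 kg. May be absent.
- bottle_b: Reagent bottle with a white square body 56 x 56 mm, 74 mm high, paper label. On top, centred, a red square cap 30 x 30 mm, 36 mm high (from 74 to 110 mm above the underside), flats parallel to the body's, to grip it by. Origin: centre of the underside; x and y square to the sides, z up. About 0.22 kg. May be absent.
- jar_a: Round reagent jar, amber body 56 mm in diameter, 74 mm high, paper label. On top, centred, a round black cap 30 mm in diameter, 36 mm high (from 74 to 110 mm above the underside), to grip it by. Origin: centre of the underside, z up. About 0.2 kg. May be absent.
- jar_b: Round reagent jar, white body 56 mm in diameter, 74 mm high, paper label. On top, centred, a round green cap 30 mm in diameter, 36 mm high (from 74 to 110 mm above the underside), to grip it by. Origin: centre of the underside, z up. About 0.2 kg. May be absent.
- cartridge: Grey and yellow reagent cartridge, a block 116 mm long (x) x 56 mm wide (y) x 74 mm high. On top, centred, an orange grip fin 60 mm long (x), 20 mm thick (y), 36 mm high (from 74 to 110 mm above the underside). Origin: centre of the underside, z up. About 0.36 kg. Always present.
- dish_a: Round culture dish with lid, 60 mm in diameter, 16 mm high, white with a red top; flat above and below. Origin: centre of the underside, z up. About 0.05 kg. It starts flat on the counter beside the pad. May be absent.
- dish_b: Round culture dish with lid, 60 mm in diameter, 16 mm high, white with a red top; flat above and below. Origin: centre of the underside, z up. About 0.05 kg. It starts flat on the counter beside the pad. May be absent.
- dish_c: Round culture dish with lid, 60 mm in diameter, 16 mm high, white with a red top; flat above and below. Origin: centre of the underside, z up. About 0.05 kg. It starts flat on the counter beside the pad. May be absent.
- dish_d: Round culture dish with lid, 60 mm in diameter, 16 mm high, white with a red top; flat above and below. Origin: centre of the underside, z up. About 0.05 kg. It starts flat on the counter beside the pad. May be absent.
- pad_top (a point): Centre of the top face of the green pad, 90 x 90 mm, 4 mm thick, fixed to the counter, with a thin white ring 66 mm across drawn round its centre. z up.
- tube_rack: Bystander: green rack of yellow-capped tubes, 100 x 200 mm, 96 mm high. Origin: centre of the underside.
- wash_bottle: Bystander: small white bottle with a green cap, 48 mm in diameter, 85 mm high. Origin: centre of the underside.
- tip_box: Bystander: white pipette tip box with some yellow tips, 120 x 85 mm, 63 mm high. Origin: centre of the underside.
There are look-alikes about, which are no part of the job. What is shaped like the dish_c but pink or yellow is not meant.

How it is judged:
At the end, for the whole second after the job is handed in: Every bottle, jar and the cartridge that is present is inside the blue box, upright (within 4 degrees) with its underside within 4 mm of the box's floor; every dish present lies level in one pile, centres within 6 mm of one another and within 20 mm of the pad's centre; all at rest and released (x of bottle_a in the frame of crate between -0.09 and 0.09 m and y of bottle_a in the frame of crate between -0.061 and 0.061 m and z of each of bottle_a, bottle_b, jar_a, jar_b, cartridge in the frame of crate below 0.009 m and x of bottle_b in the frame of crate between -0.09 and 0.09 m and y of bottle_b in the frame of crate between -0.061 and 0.061 m and x of jar_a in the frame of crate between -0.09 and 0.09 m and y of jar_a in the frame of crate between -0.061 and 0.061 m and x of jar_b in the frame of crate between -0.09 and 0.09 m and y of jar_b in the frame of crate between -0.061 and 0.061 m and x of cartridge in the frame of crate between -0.09 and 0.09 m and y of cartridge in the frame of crate between -0.061 and 0.061 m and horizontal distance between each of dish_a, dish_b, dish_c, dish_d and pad_top below 0.02 m and horizontal distance between dish_a and dish_b below 0.006 m and horizontal distance between each of dish_a, dish_b and dish_c below 0.006 m and horizontal distance between each of dish_a, dish_b, dish_c and dish_d below 0.006 m and angle between each of bottle_a, bottle_b, jar_a, jar_b, cartridge, dish_a, dish_b, dish_c, dish_d's own z axis and vertical below 0.07 rad and linear speed of each of bottle_a, bottle_b, jar_a, jar_b, cartridge, dish_a, dish_b, dish_c, dish_d below 0.02 m/s); the robot touches nothing.
It fails at once if the tube rack is moved more than 25 mm (distance of tube_rack from where it was at the start of the episode above 0.025 m).
It fails at once if the wash bottle is moved more than 25 mm (distance of wash_bottle from where it was at the start of the episode above 0.025 m).
It fails at once if the tip box is moved more than 25 mm (distance of tip_box from where it was at the start of the episode above 0.025 m).
Of bottle_a, bottle_b, jar_a, jar_b only 3 to 4 are there at a start; the rules pass over those that are not, and their reading is None.
Of dish_a, dish_b, dish_c, dish_d only 3 to 4 are there at a start; the rules pass over those that are not, and their reading is None.
At some moment in a run one of dish_a, dish_b, dish_c, dish_d may be knocked a few centimetres aside while the robot is not near it.
It also fails if it takes over 210 s, if anything falls off the work surface, if the arm or the gripper's body presses on something with over 40 N, if the wrist force passes 120 N, or if a joint passes its speed limit or range.

ROBOT

A 6-joint arm with a two-finger parallel gripper is mounted at the origin on the work surface. World frame = base frame: x ahead of the robot, y to its left, z up, the work surface at z = 0. Lengths are in m, angles in rad, forces in N, time in s.
With the tool pointing down it reaches from about 0.375 to 0.9 m from the base axis. Payload 3.1 kg.
Tool frame: the origin (TCP) lies at the very end of the fingers, on their centre line; the grasp point (between the pads) lies 19 mm behind it; z points along the fingers, y is the line along which they close (so a half turn about z gives the same grasp; the last joint's range is limited). The gripper opens to 85 mm and grips with 20 to 120 N. Pads are 22 mm wide; open, the fingers measure 114 mm over their backs; the gripper's body (76 mm by 85 mm) begins 54 mm behind the grasp point. The pads swing forward as they close: fully open they stand 13 mm farther back than shut.
Start: joints at [-1.429, 0.527, 1.433, -0, 1.181, -0.178], TCP at [0.197, -0.593, 0.231] pointing down, gripper open.
Joint ranges: [-3.08, 3.08], [-0.75, 2.2], [0.22, 2.44], [-1.43, 4.57], [0, 2.65], [-2.85, 2.85]. Speed limits (rad/s): [2.79, 2.79, 3.14, 3.14, 3.14, 3.14].

INTERFACE

Orientations are given as a unit quaternion [x, y, z, w].
In Python, from station import manip, vision gives the robot as it stands.
- The arm moves only by the tool drive_tool, never from a script. Its argument "deltas" is a list that holds one entry, the list of rows, each a list of 4 numbers: the shift along the tool's x, y, z in mm, then the turn about the tool's z in rad. A call has 1 to 5 rows; each row is the pose to reach, as a shift and turn from the pose commanded when the call began, along the tool's axes at that moment; what a row does not reach only later rows make up. A row lasts 1/12 s, in which the tool goes at most 41.7 mm and 7.16 degrees, less where a joint would pass 70% of its speed; a pose out of reach is approached as far as the arm can. A call with a gripper value outside its range is refused whole. "jaw" is the finger opening in mm, from 0 to 85.4, set as the call begins (left out, the last holds). The fingers move at their own pace and stop on an object; "force" is the grip in N (left out, the last holds). Time passes only in rows, so rows that repeat a pose let the fingers close. It gives the time, the measured TCP pose, the force, the opening and the grip force at its end, in the units of the state.
- manip.sense(): the state, without advancing time (a new reading comes with each control period).
- vision.snapshot(name): name is "scene" or "top" or "wrist"; returns the picture (400x640x3 uint8, red, green, blue); there is no depth.
- vision.camera_model(name): a dict with "camera_matrix" (3x3 intrinsics, pixels), "rvec" (rotation vector, rad) and "tvec" (3), from world to camera coordinates, as OpenCV has them. Camera axes: x right, y down, z forward; pixel columns grow to the right and rows downward; lengths in m; the calibration is good to about 2 mm. A picture is of the moment at which its call begins: read the wrist's pose just before it. camera_model takes no time and is no camera call; for the wrist camera it gives the pose at the moment of the call.
- manip.sign_off(): hands the job in; it is judged then, once.
The state is a dict: "t": time; "q": joint angles; "qd": joint speeds; "tau": joint torques, N m; "tcp_pos": TCP position; "tool_rot": TCP orientation; "force": force on the tool from outside, world axes, zero at the start; "ft_torque": the same for the moment, N m; "finger_gap": opening from 0.0 (shut) to 1.0 (fully open); "gripper_force": force on a finger pad.
Only numpy, scipy, OpenCV 4.12 (cv2) and the standard library are available. Lean on these libraries where they do the work, as an engineer would, in place of code of your own. Each camera call takes 0.05 s, during which the arm holds its last target. There are 200 camera calls.

## Working session

There is one attempt and no reset: what is moved stays moved. The work goes in short steps, Python scripts to look and compute and a tool call to move; the robot and the scene stay as the last step left them, time stands still between calls to the robot, and variables do not carry over. Pictures are saved under pics/ and viewed, at most 14 in all, crops included, and the job is handed in when it is done.

Besides the shell and the picture viewer there is one more tool, called by a JSON object that holds its "method" and its "body". drive_tool: Moves the arm, as the interface text tells. Its arguments: {"type":"object","properties":{"deltas":{"type":"array"},"jaw":{"type":"number"},"force":{"type":"number"}},"required":["deltas"]}

```bash
mkdir -p pics; ls; python3 - <<'E'
from station import manip, vision
import cv2
print(manip.sense())
for n in("scene","top"):
    cv2.imwrite(f"pics/{n}0.png",vision.snapshot(n)[:,:,::-1]); m=vision.camera_model(n); print(n,m)
E
```

```text
pics
{'t': 0.0, 'q': array([-1.42850899e+00,  5.28486440e-01,  1.43394061e+00,  2.01835949e-05,
        1.18137853e+00, -1.78492549e-01]), 'qd': array([0.00218572, 0.00092163, 0.00185796, 0.00264285, 0.00070993,
       0.00212436]), 'tau': array([ 1.48700397e-03, -4.42346585e+01, -1.78023291e+01, -1.68316938e-04,
        8.43710499e-03, -5.18846278e-06]), 'tcp_pos': array([ 0.19699917, -0.5923712 ,  0.23030898]), 'tool_rot': array([ 9.87165092e-01,  1.59699267e-01,  2.93592486e-05, -1.10611421e-03]), 'force': array([-0.06380403, -0.53092137,  0.52247585]), 'ft_torque': array([ 0.01213211, -0.00348416,  0.02570441]), 'gripper_force': 0.0, 'finger_gap': 0.9986227934919518}
scene {'camera_matrix': array([[426.8418072 ,   0.        , 325.41686535],
       [  0.        , 426.8418072 , 199.48145081],
       [  0.        ,   0.        ,   1.        ]]), 'rvec': array([ 2.00209402,  0.91173426, -0.48582977]), 'tvec': array([-0.2978096 , -0.17877601,  1.67974035])}
top {'camera_matrix': array([[453.94846959,   0.        , 323.63805668],
       [  0.        , 453.94846959, 189.62150871],
       [  0.        ,   0.        ,   1.        ]]), 'rvec': array([ 2.16120974, -2.15338026,  0.1343782 ]), 'tvec': array([-0.02824152,  0.49224261,  1.45252247])}
```

View pics/scene0.png

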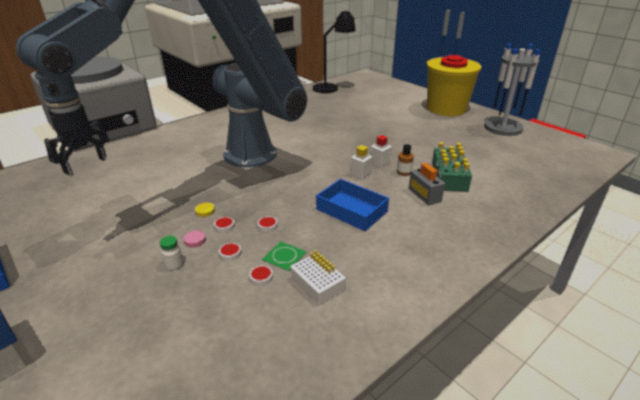

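View pics/top0.png

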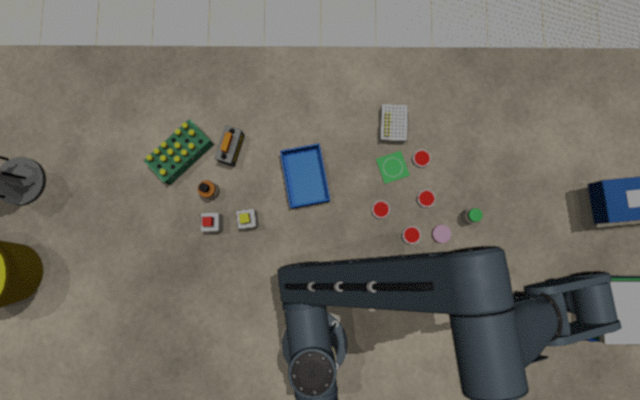

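```bash
cat > h.py <<'E'
import numpy as np, cv2
from station import manip, vision
from scipy.spatial.transform import Rotation as R
def cam(n):
    m=vision.camera_model(n); Rm=cv2.Rodrigues(np.array(m["rvec"]))[0]
    return np.array(m["camera_matrix"]),Rm,np.array(m["tvec"]).ravel()
def ray(c,uv,z):
    K,Rm,t=c; C=-Rm.T@t; uv=np.atleast_2d(uv).astype(float)
    d=(Rm.T@np.linalg.inv(K)@np.c_[uv,np.ones(len(uv))].T).T
    return C+d*((z-C[2])/d[:,2])[:,None]
def proj(c,P):
    K,Rm,t=c; p=(K@(Rm@np.atleast_2d(P).T+t[:,None])).T; return p[:,:2]/p[:,2:]
RANGES=dict(red=[(0,150,90,6,255,255),(174,150,90,180,255,255)],yellow=[(22,140,110,36,255,255)],orange=[(8,150,100,19,255,255)],
 green=[(45,110,50,80,255,255)],blue=[(100,140,40,125,255,255)],pink=[(150,40,120,172,255,255)])
def mask(im,col):
    h=cv2.cvtColor(im,cv2.COLOR_RGB2HSV); m=0
    for a in RANGES[col]: m=m|cv2.inRange(h,a[:3],a[3:])
    return m
def blobs(im,col,amin=20):
    n,l,s,c=cv2.connectedComponentsWithStats(mask(im,col))
    return [(c[i],s[i,4],(l==i).astype(np.uint8)) for i in range(1,n) if s[i,4]>=amin]
def rect(c,m,z):
    """min-area rectangle in the world plane z: centre, size, angle of its long side (deg)"""
    k=max(cv2.findContours(m,cv2.RETR_EXTERNAL,cv2.CHAIN_APPROX_NONE)[0],key=cv2.contourArea)[:,0]
    P=ray(c,k,z)[:,:2]*1000
    (ce,(w,h),a)=cv2.minAreaRect(P.astype(np.float32))
    if h>w: w,h,a=h,w,a+90
    return np.round(ce,1),round(w,1),round(h,1),round((a+90)%180-90,1)
def plan(x,y,z,yaw=None):
    """delta (mm, tool axes) to world target (mm); yaw = world heading of tool x, deg"""
    s=manip.sense(); r=R.from_quat(s["tool_rot"]); d=r.inv().apply(np.array([x,y,z])-1000*s["tcp_pos"])
    X=r.as_matrix()[:,0]; y0=np.degrees(np.arctan2(X[1],X[0]))
    t=0 if yaw is None else -np.radians((yaw-y0+90)%180-90)
    print("delta",np.round(d,1),"turn",round(t,3),"yaw now",round(y0,1),"tcp",np.round(1000*s["tcp_pos"],1),"q6",np.round(s["q"][5],2),"F",np.round(s["force"],1),"t",round(s["t"],1))
E
python3 - <<'E'
from h import *
top=vision.snapshot("top"); sc=vision.snapshot("scene"); ct,cs=cam("top"),cam("scene")
print("C",-ct[1].T@ct[2])
for col,z in(("red",.016),("red",.092),("yellow",.092),("orange",.092),("green",.004),("blue",.055),("pink",.016)):
    for c,a,m in blobs(top,col): print(col,z,np.round(c),a,np.round(ray(ct,c,z)[0,:2]*1000,1),rect(ct,m,z))
a=cv2.resize(top[105:265,130:490],None,fx=2.2,fy=2.2,interpolation=3)
b=cv2.resize(sc[120:310,150:490],(792,int(190*792/340)),interpolation=3)[:248]
b2=cv2.resize(sc[195:305,140:360],(440,220),interpolation=3)
cv2.imwrite("pics/c0.png",np.vstack([a,b])[:,:,::-1])
E
```

```text
C [ 0.30848764 -0.02658362  1.50234835]
red 0.016 [422. 158.] 149 [ 602.8 -352.1] (array([ 603.2, -351.9]), 43.5, 42.2, -45.2)
red 0.016 [426. 198.] 153 [ 468.  -364.3] (array([ 468. , -364.3]), 43.9, 43.2, 25.4)
red 0.016 [381. 209.] 156 [ 431.5 -213.7] (array([ 432.4, -213.4]), 43.0, 42.7, -0.6)
red 0.016 [207. 221.] 74 [388.5 354.2] (array([389.1, 354.7]), 26.5, 26.2, 2.0)
red 0.016 [411. 234.] 158 [ 347.9 -313.2] (array([ 347.8, -313.4]), 42.7, 42.2, -89.8)
red 0.092 [422. 158.] 149 [ 587.7 -335.5] (array([ 588.1, -335.3]), 41.2, 40.0, -45.2)
red 0.092 [426. 198.] 153 [ 459.9 -347. ] (array([ 459.8, -347. ]), 41.6, 41.0, 25.4)
red 0.092 [381. 209.] 156 [ 425.2 -204.1] (array([ 426.1, -203.8]), 40.8, 40.5, -0.6)
red 0.092 [207. 221.] 74 [384.4 334.8] (array([385. , 335.2]), 25.1, 24.8, 2.0)
red 0.092 [411. 234.] 158 [ 345.8 -298.5] (array([ 345.8, -298.7]), 40.5, 40.0, -89.8)
yellow 0.092 [191. 132.] 24 [668.9 396.6] (array([669.5, 396.2]), 16.5, 12.7, 2.2)
yellow 0.092 [177. 145.] 21 [626.7 439.6] (array([627.1, 440.4]), 14.0, 13.3, 45.8)
yellow 0.092 [191. 145.] 21 [625.1 394.9]
[... 977 characters left out ...]
en 0.004 [163. 151.] 24 [624.7 513.1] (array([626.4, 513.6]), 29.9, 14.7, 20.6)
green 0.004 [392. 167.] 281 [ 573.7 -255.4] (array([ 573.8, -255.9]), 85.3, 84.3, -71.2)
green 0.004 [393. 167.] 211 [ 574.4 -256.9] (array([ 574.6, -258.3]), 53.7, 50.9, -89.8)
green 0.004 [475. 215.] 132 [ 414.1 -526.3] (array([ 414.7, -525.4]), 43.1, 36.4, -89.8)
green 0.004 [626. 278.] 94 [  209.3 -1008.3] (array([  208.4, -1008. ]), 88.2, 9.6, -89.8)
blue 0.055 [305. 176.] 2270 [533.7  35.4] (array([534.7,  35.9]), 189.1, 127.8, 11.0)
blue 0.055 [619. 199.] 1208 [ 461.9 -974.4] (array([ 461.2, -987.2]), 132.9, 125.0, 5.7)
pink 0.016 [441. 234.] 226 [ 351.3 -411. ] (array([ 351.5, -411.2]), 55.6, 55.2, -89.8)
```

View pics/c0.png

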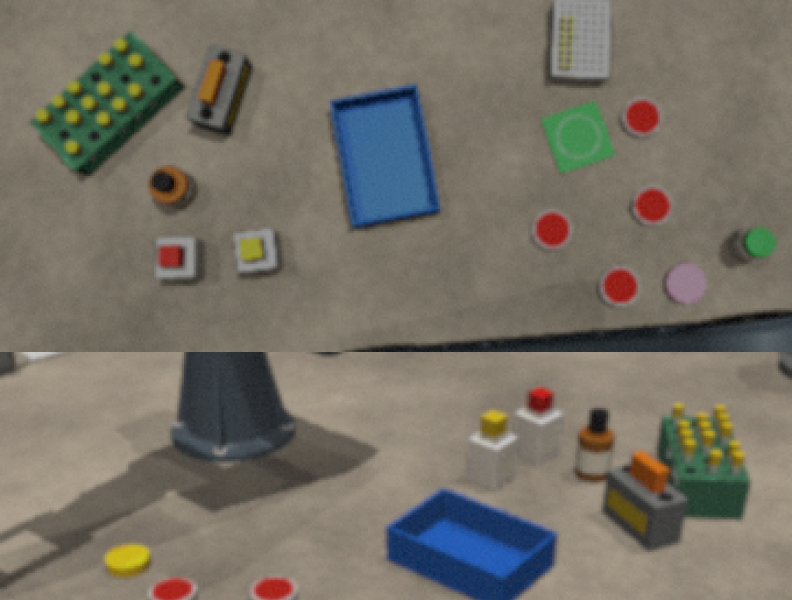

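```bash
python3 - <<'E'
from h import *
K,Rm,t=cam("wrist"); s=manip.sense(); r=R.from_quat(s["tool_rot"])
print(K, r.inv().apply(-Rm.T@t-s["tcp_pos"]), "axes in tool\n",(r.inv().as_matrix()@Rm.T).round(3))
plan(500,36,330,11)
E
```

```text
[[285.71442568   0.         317.86312448]
 [  0.         285.71442568 199.08042497]
 [  0.           0.           1.        ]] [ 0.06825684  0.00100063 -0.14142096] axes in tool
 [[-0.001 -0.963 -0.271]
 [ 1.    -0.001 -0.   ]
 [ 0.    -0.271  0.963]]
delta [ 485.8 -501.2  -98.5] turn 0.129 yaw now 18.4 tcp [ 197.1 -592.7  230.7] q6 -0.18 F [ 0.   0.8 -0.7] t 0.2
```

{"method": "drive_tool", "body": {"deltas": [[[40,-40,-90,0],[80,-80,-98,0],[110,-115,-98,0],[120,-125,-98,0]]]}}

```text
t: 0.53
tcp_pos: [0.2558, -0.4708, 0.3186]
tool_rot: [0.987, 0.159, 0.0, 0.001]
force: [1.5, 0.4, -0.2]
finger_gap: 0.999
gripper_force: 0.0
```

{"method": "drive_tool", "body": {"deltas": [[[26,-26,0,0],[52,-52,0,0],[78,-78,0,0],[104,-104,0,0],[130,-130,0,0]]]}}

```text
t: 0.95
tcp_pos: [0.3382, -0.3049, 0.3175]
tool_rot: [0.987, 0.159, 0.0, -0.0]
force: [0.3, -1.3, 0.2]
finger_gap: 0.999
gripper_force: 0.0
```

{"method": "drive_tool", "body": {"deltas": [[[26,-26,0,0],[52,-52,0,0],[78,-78,0,0],[104,-104,0,0],[130,-130,0,0]]]}}

```text
t: 1.37
tcp_pos: [0.4205, -0.1406, 0.3176]
tool_rot: [0.987, 0.16, 0.0, 0.0]
force: [1.6, -1.2, 0.5]
finger_gap: 0.998
gripper_force: 0.0
```

{"method": "drive_tool", "body": {"deltas": [[[26,-26,0,0],[52,-52,0,0],[78,-78,0,0],[106,-116,0,0.129],[106,-116,0,0.129]]]}}

```text
t: 1.78
tcp_pos: [0.4851, 0.0051, 0.3174]
tool_rot: [0.995, 0.096, 0.0, -0.001]
force: [0.8, -0.4, -0.3]
finger_gap: 1.0
gripper_force: 0.0
```

```bash
python3 - <<'E'
from h import *
plan(500,36,330,11)
c=cam("wrist"); im=vision.snapshot("wrist"); cv2.imwrite("pics/w1.png",im[:,:,::-1])
for col,z in(("blue",.055),("red",.092),("yellow",.092),("orange",.092),("green",.004)):
    for p,a,m in blobs(im,col,150): print(col,np.round(p),a,rect(c,m,z))
E
```

```text
delta [ 20.5 -27.5 -12.5] turn -0.0 yaw now 11.0 tcp [485.1   5.1 317.4] q6 1.16 F [ 0.8 -0.4 -0.3] t 1.8
blue [304. 122.] 12926 (array([538.1,  33.9]), 186.8, 130.1, 10.9)
red [565. 133.] 935 (array([ 593.9, -289. ]), 42.0, 41.2, -27.0)
red [ 53. 203.] 505 (array([377.8, 345.3]), 30.9, 30.8, 1.5)
red [538. 217.] 727 (array([ 482.8, -299.2]), 42.3, 40.1, -79.0)
red [443. 221.] 710 (array([ 452.8, -175.1]), 41.4, 40.5, -79.0)
red [483. 276.] 595 (array([ 383.4, -257.2]), 41.4, 40.0, 20.5)
yellow [143. 211.] 486 (array([389.1, 226.3]), 30.6, 30.5, -81.3)
orange [85.  9.] 394 (array([621.3, 298.2]), 25.2, 21.0, -15.5)
orange [ 67. 117.] 767 (array([494.3, 326.3]), 50.1, 44.5, 9.4)
green [493. 138.] 1803 (array([ 573.9, -256.2]), 89.2, 88.5, -71.1)
green [494. 139.] 1187 (array([ 574.1, -257.6]), 59.4, 58.1, -79.0)
green [634. 287.] 209 (array([ 372.8, -597.4]), 47.6, 19.0, 27.8)
```

View pics/w1.png

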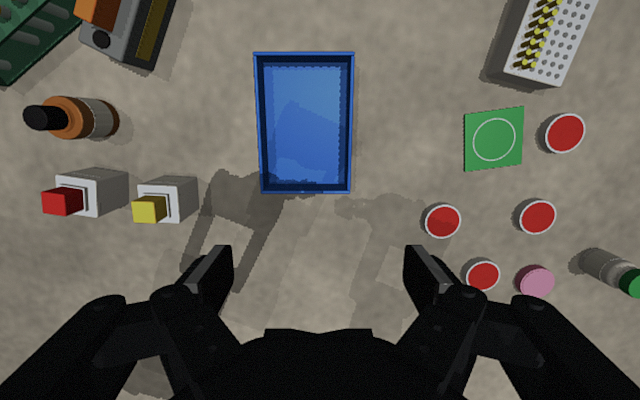

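{"method": "drive_tool", "body": {"deltas": [[[20,-25,4,0],[40,-50,8,0],[60,-75,12,0],[82,-99,16,0],[102,-123,20,0]]]}}

```text
t: 2.25
tcp_pos: [0.5616, 0.1419, 0.2972]
tool_rot: [0.995, 0.096, 0.0, 0.0]
force: [0.0, -0.5, 0.5]
finger_gap: 1.001
gripper_force: 0.0
```

{"method": "drive_tool", "body": {"deltas": [[[20,-25,14,0.1],[40,-50,28,0.2],[60,-75,42,0.3],[82,-99,56,0.4],[102,-123,70,0.459]]], "jaw": 50}}

```text
t: 2.67
tcp_pos: [0.6384, 0.2819, 0.2264]
tool_rot: [0.991, -0.135, -0.0, 0.0]
force: [0.8, 0.2, -0.0]
finger_gap: 0.582
gripper_force: 0.0
```

```bash
python3 - <<'E'
from h import *
c=cam("wrist"); im=vision.snapshot("wrist"); cv2.imwrite("pics/w2.png",im[:,:,::-1])
for col,z in(("blue",.055),("orange",.110)):
    for p,a,m in blobs(im,col,150): print(col,np.round(p),a,rect(c,m,z))
plan(639,285,130,-15.3)
E
```

```text
blue [536. 197.] 21579 (array([545.7,  47.3]), 203.3, 147.3, 10.9)
orange [318. 196.] 1236 (array([636.6, 281.4]), 58.3, 18.5, -16.1)
orange [298. 309.] 774 (array([521.1, 335.5]), 46.1, 40.7, 69.4)
delta [ 0.3  2.2 92.4] turn -0.003 yaw now -15.5 tcp [639.4 286.9 222.4] q6 2.1 F [ 2.7  2.8 -0.8] t 2.7
```

View pics/w2.png

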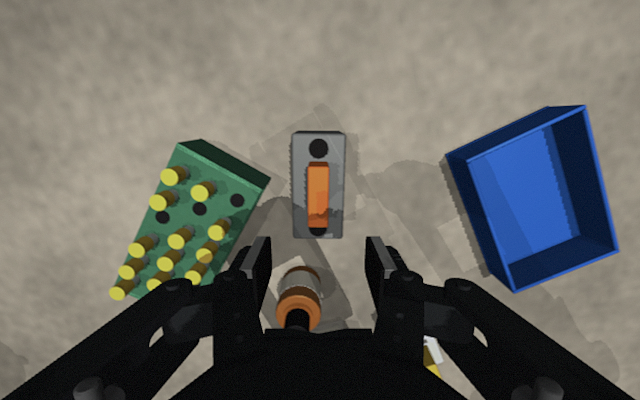

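{"method": "drive_tool", "body": {"deltas": [[[-1,6,30,0.008],[-1,6,60,0.008],[-1,6,85,0.008],[-1,6,85,0.008]]], "jaw": 38}}

```text
t: 3.05
tcp_pos: [0.6308, 0.2738, 0.136]
tool_rot: [0.991, -0.137, -0.006, 0.003]
force: [-1.0, -0.5, -0.9]
finger_gap: 0.447
gripper_force: 0.0
```

```bash
python3 - <<'E'
from h import *
c=cam("wrist"); im=vision.snapshot("wrist"); cv2.imwrite("pics/w3.png",im[:,:,::-1])
for col,z in(("orange",.110),):
    for p,a,m in blobs(im,col,150): print(col,np.round(p),a,rect(c,m,z))
plan(636.6,281.4,80,-16.1)
E
```

```text
orange [303. 223.] 2749 (array([638.2, 280.3]), 63.2, 19.0, -15.8)
delta [ 2.3 -8.1 59. ] turn 0.006 yaw now -15.8 tcp [632.6 274.4 139. ] q6 2.09 F [-0.  -0.   0.6] t 3.1
```

{"method": "drive_tool", "body": {"deltas": [[[0,0,0,0],[0,0,0,0]]]}}

```text
t: 3.27
tcp_pos: [0.6367, 0.2759, 0.1448]
tool_rot: [0.991, -0.137, 0.002, -0.001]
force: [-0.1, -0.3, 0.2]
finger_gap: 0.446
gripper_force: 0.0
```

```bash
python3 - <<'E'
from h import *
c=cam("wrist"); im=vision.snapshot("wrist"); plan(638,281,80,-16.1)
for col,z in(("orange",.110),):
    for p,a,m in blobs(im,col,150): print(col,np.round(p),a,rect(c,m,z))
plan(638,281,80,-16.1)
E
```

```text
delta [-0.4 -5.  65.1] turn 0.006 yaw now -15.8 tcp [636.8 276.  145.1] q6 2.09 F [ 0.2 -0.2 -0.2] t 3.3
orange [310. 228.] 2400 (array([636. , 280.8]), 58.7, 19.0, -15.9)
delta [-0.4 -5.  65.1] turn 0.006 yaw now -15.8 tcp [636.8 276.  145.1] q6 2.09 F [ 0.2 -0.2 -0.2] t 3.3
```

{"method": "drive_tool", "body": {"deltas": [[[0,-5,20,0.006],[0,-5,45,0.006],[0,-5,64,0.006],[0,-5,64,0.006]]]}}

```text
t: 3.65
tcp_pos: [0.6345, 0.2802, 0.0762]
tool_rot: [0.99, -0.14, -0.002, 0.001]
force: [-0.9, -0.8, -0.1]
finger_gap: 0.449
gripper_force: 0.0
```

{"method": "drive_tool", "body": {"deltas": [[[0,0,0,0],[0,0,0,0],[0,0,0,0]]], "jaw": 5, "force": 60}}

```text
t: 3.9
tcp_pos: [0.6378, 0.281, 0.0804]
tool_rot: [0.99, -0.14, 0.002, -0.001]
force: [0.7, -0.2, -1.9]
finger_gap: 0.22
gripper_force: 61.2
```

{"method": "drive_tool", "body": {"deltas": [[[0,0,-10,0],[0,0,-40,0],[0,0,-75,0],[0,0,-110,0],[0,0,-150,0]]]}}

```text
t: 4.32
tcp_pos: [0.6351, 0.2804, 0.2296]
tool_rot: [0.99, -0.14, -0.001, 0.001]
force: [0.7, 0.9, -5.5]
finger_gap: 0.225
gripper_force: 60.7
```

{"method": "drive_tool", "body": {"deltas": [[[-14,32,-7,0],[-28,64,-14,0],[-43,97,-21,0],[-57,130,-28,0],[-71,161,-35,0]]]}}

```text
t: 4.73
tcp_pos: [0.5215, 0.1445, 0.2647]
tool_rot: [0.99, -0.14, 0.0, 0.0]
force: [0.5, -0.4, -4.3]
finger_gap: 0.226
gripper_force: 61.0
```

{"method": "drive_tool", "body": {"deltas": [[[-14,32,-7,-0.1],[-28,64,-14,-0.2],[-43,97,-21,-0.3],[-57,130,-28,-0.4],[-71,161,-35,-0.47]]]}}

```text
t: 5.15
tcp_pos: [0.4087, 0.0098, 0.2997]
tool_rot: [0.995, 0.097, 0.0, 0.0]
force: [0.8, -1.1, -4.4]
finger_gap: 0.224
gripper_force: 61.0
```

{"method": "drive_tool", "body": {"deltas": [[[0,0,0,0],[0,0,0,0],[0,0,0,0]]]}}

```text
t: 5.4
tcp_pos: [0.4109, 0.0108, 0.2995]
tool_rot: [0.996, 0.094, 0.001, 0.0]
force: [0.1, 0.2, -3.7]
finger_gap: 0.223
gripper_force: 61.3
```

```bash
python3 - <<'E'
from h import *
c=cam("wrist"); im=vision.snapshot("wrist"); cv2.imwrite("pics/w4.png",im[:,:,::-1])
for col,z in(("blue",.055),("yellow",.110),("orange",.1)):
    for p,a,m in blobs(im,col,150): print(col,np.round(p),a,rect(c,m,z))
im=vision.snapshot("top");ct=cam("top")
for p,a,m in blobs(im,"blue",1500): print("top",rect(ct,m,.055),rect(ct,m,.05))
plan(409,10,300,10.9)
E
```

```text
blue [317.  68.] 14321 (array([528.1,  32.2]), 168.4, 130.7, 10.9)
yellow [141. 159.] 633 (array([396.5, 215.7]), 29.2, 29.1, -81.3)
yellow [490. 298.] 719 (array([ 296.2, -245.7]), 45.6, 38.3, 69.6)
orange [55. 56.] 1017 (array([489.1, 319.3]), 49.5, 43.2, -0.4)
orange [318. 273.] 4612 (array([274.7, -16.6]), 169.4, 57.7, 11.5)
delta [-2.4  0.9 -1.2] turn -0.001 yaw now 10.9 tcp [411.1  11.3 298.8] q6 1.14 F [ 0.3  0.3 -4.6] t 5.5
```

View pics/w4.png

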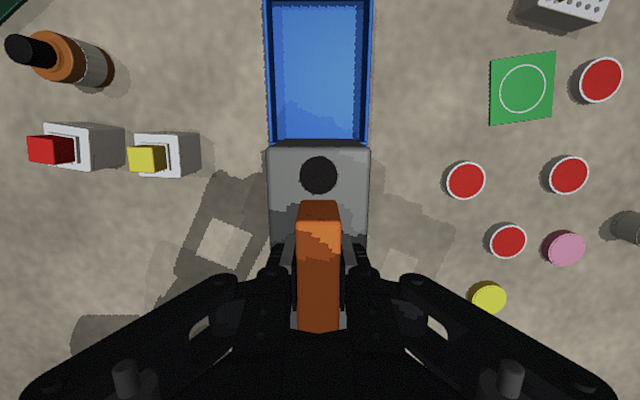

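{"method": "drive_tool", "body": {"deltas": [[[33,-10,0,0],[70,-20,20,0],[100,-29,55,0],[100,-29,95,0],[100,-29,135,0]]]}}

```text
t: 5.92
tcp_pos: [0.5076, 0.06, 0.1643]
tool_rot: [0.995, 0.096, 0.003, 0.0]
force: [0.5, -0.7, -4.9]
finger_gap: 0.226
gripper_force: 61.3
```

{"method": "drive_tool", "body": {"deltas": [[[0,0,4,0],[0,0,4,0],[0,0,4,0]]]}}

```text
t: 6.17
tcp_pos: [0.5045, 0.0585, 0.1622]
tool_rot: [0.996, 0.095, 0.001, 0.0]
force: [0.2, 0.7, -3.8]
finger_gap: 0.224
gripper_force: 61.3
```

```bash
python3 - <<'E'
from h import *
c=cam("wrist"); im=vision.snapshot("wrist"); cv2.imwrite("pics/w5.png",im[:,:,::-1])
for p,a,m in blobs(im,"blue",150): print(np.round(p),a,rect(c,m,.055))
plan(504.6,58.7,86,10.9)
# predicted rim corners
e1=np.array([.982,.189]);e2=np.array([-.189,.982]);o=np.array([538.4,34.1])
for a,b in((95,66),(95,-66),(-95,-66),(90,61),(90,-61)): print(a,b,proj(c,[*(o+a*e1+b*e2)/1000,.055]).round(0))
E
```

```text
[366. 126.] 21061 (array([538.6,  34.4]), 187.2, 129.9, 11.0)
delta [-1.  -0.7 77.4] turn -0.001 yaw now 10.9 tcp [505.4  58.2 163.4] q6 1.28 F [ 1.4 -0.2 -3.7] t 6.2
95 66 [[271.  46.]]
95 -66 [[439.  45.]]
-95 -66 [[417. 264.]]
90 61 [[278.  53.]]
90 -61 [[432.  52.]]
```

View pics/w5.png

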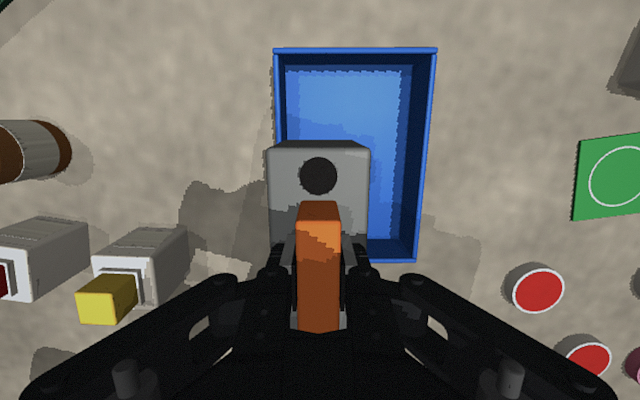

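{"method": "drive_tool", "body": {"deltas": [[[-1,-1,25,0],[-1,-1,50,0],[-1,-1,68,0],[-1,-1,77,0],[-1,-1,77,0]]]}}

```text
t: 6.63
tcp_pos: [0.5048, 0.0583, 0.086]
tool_rot: [0.996, 0.094, 0.003, 0.001]
force: [0.7, -0.1, -4.5]
finger_gap: 0.223
gripper_force: 61.6
```

{"method": "drive_tool", "body": {"deltas": [[[0,0,0,0],[0,0,0,0]]]}}

```text
t: 6.8
tcp_pos: [0.5047, 0.0586, 0.0864]
tool_rot: [0.996, 0.094, 0.003, 0.001]
force: [1.9, -0.3, -3.0]
finger_gap: 0.223
gripper_force: 61.8
```

{"method": "drive_tool", "body": {"deltas": [[[0,0,0.8,0],[0,0,0.8,0],[0,0,0.8,0]]], "jaw": 36}}

```text
t: 7.05
tcp_pos: [0.5023, 0.0589, 0.0844]
tool_rot: [0.996, 0.094, 0.0, 0.0]
force: [0.1, -0.1, 0.1]
finger_gap: 0.422
gripper_force: 0.0
```

{"method": "drive_tool", "body": {"deltas": [[[0,0,-15,0],[0,0,-45,0],[0,0,-80,0],[0,0,-115,0]]]}}

```text
t: 7.38
tcp_pos: [0.5012, 0.0589, 0.1996]
tool_rot: [0.996, 0.094, -0.001, -0.0]
force: [1.0, -0.4, -0.1]
finger_gap: 0.422
gripper_force: 0.0
```

{"method": "drive_tool", "body": {"deltas": [[[-15,-35,0,0.038],[-31,-70,0,0.038],[-46,-105,0,0.038],[-61,-141,0,0.038],[-77,-176,0,0.038]]], "jaw": 65}}

```text
t: 7.8
tcp_pos: [0.3922, 0.2184, 0.1991]
tool_rot: [0.997, 0.075, 0.0, -0.0]
force: [0.1, 0.5, 0.2]
finger_gap: 0.758
gripper_force: 0.0
```

{"method": "drive_tool", "body": {"deltas": [[[0,0,0,0],[0,0,0,0],[0,0,0,0]]]}}

```text
t: 8.05
tcp_pos: [0.3938, 0.2173, 0.1989]
tool_rot: [0.997, 0.076, 0.001, 0.0]
force: [-0.0, -0.9, 0.2]
finger_gap: 0.761
gripper_force: 0.0
```

```bash
python3 - <<'E'
from h import *
c=cam("wrist"); im=vision.snapshot("wrist"); cv2.imwrite("pics/w6.png",im[:,:,::-1])
for p,a,m in blobs(im,"yellow",150)+blobs(im,"red",150): print(np.round(p),a,rect(c,m,.11))
plan(396,217,80,8.7)
t0=cv2.imread("pics/top0.png")[:,:,::-1].copy(); ct=cam("top")
g=(t0.max(2)<60).astype(np.uint8); g[:, :195]=0;g[:,220:]=0;g[:178]=0;g[205:]=0
n,l,s,k=cv2.connectedComponentsWithStats(g); print("jar",s[1:],ray(ct,k[1:],.1)[:,:2]*1000)
E
```

```text
[317. 199.] 1087 (array([396. , 217.5]), 28.8, 28.7, 8.7)
[182. 193.] 1202 (array([385.5, 329.9]), 29.5, 29.1, 1.7)
delta [1.500e+00 1.000e-01 1.188e+02] turn -0.001 yaw now 8.6 tcp [394.4 216.9 198.8] q6 1.67 F [ 0.8 -0.4 -1.1] t 8.1
jar [[199 183  10   9  65]
 [210 195   5   4  11]
 [216 195   1   1   1]] [[489.1898443  346.7866432 ]
 [459.31634544 318.29688993]
 [465.60608893 308.05453187]]
```

View pics/w6.png

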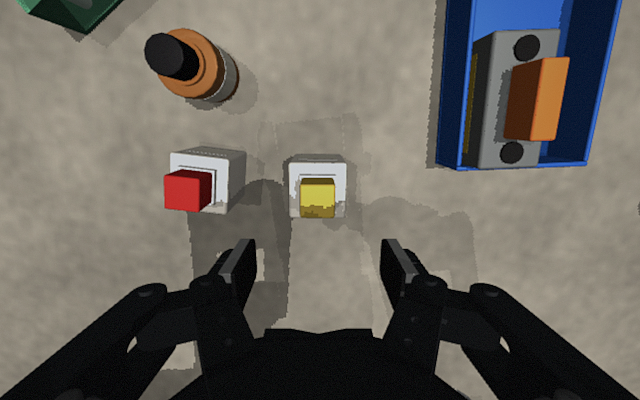

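{"method": "drive_tool", "body": {"deltas": [[[1,0,35,0],[1.5,0,70,0],[1.5,0,105,0],[1.5,0,118,0],[1.5,0,118,0]]]}}

```text
t: 8.52
tcp_pos: [0.3943, 0.2156, 0.0776]
tool_rot: [0.997, 0.074, -0.003, 0.001]
force: [-0.7, 0.0, 0.2]
finger_gap: 0.765
gripper_force: 0.0
```

{"method": "drive_tool", "body": {"deltas": [[[0,0,0,0],[0,0,0,0],[0,0,0,0],[0,0,0,0]]], "jaw": 10, "force": 60}}

```text
t: 8.85
tcp_pos: [0.3964, 0.2176, 0.0818]
tool_rot: [0.997, 0.075, 0.002, -0.0]
force: [0.9, -0.6, 0.2]
finger_gap: 0.341
gripper_force: 59.4
```

{"method": "drive_tool", "body": {"deltas": [[[0,0,-15,0],[0,0,-50,0],[0,0,-85,0],[0,0,-125,0],[0,0,-160,0]]]}}

```text
t: 9.27
tcp_pos: [0.3946, 0.2174, 0.2434]
tool_rot: [0.997, 0.075, 0.001, -0.0]
force: [1.4, -1.2, -2.0]
finger_gap: 0.34
gripper_force: 60.0
```

{"method": "drive_tool", "body": {"deltas": [[[8,23,0,0],[16,47,0,0],[23,70,0,0],[30,94,0,0],[37,117,0,0]]]}}

```text
t: 9.68
tcp_pos: [0.4491, 0.1064, 0.2414]
tool_rot: [0.997, 0.076, 0.001, 0.0]
force: [-0.5, 0.4, -2.4]
finger_gap: 0.344
gripper_force: 60.1
```

{"method": "drive_tool", "body": {"deltas": [[[8,23,0,0],[16,47,0,-0.01],[23,70,0,-0.02],[30,94,0,-0.03],[37,117,0,-0.038]]]}}

```text
t: 10.1
tcp_pos: [0.5032, -0.0038, 0.2412]
tool_rot: [0.996, 0.095, 0.0, 0.0]
force: [0.4, 0.2, -1.8]
finger_gap: 0.341
gripper_force: 60.1
```

{"method": "drive_tool", "body": {"deltas": [[[0,0,30,0],[0,0,70,0],[0,0,70,0],[0,0,70,0],[0,0,70,0]]]}}

```text
t: 10.52
tcp_pos: [0.5039, -0.0026, 0.172]
tool_rot: [0.996, 0.095, 0.001, 0.0]
force: [0.5, 0.7, -1.8]
finger_gap: 0.338
gripper_force: 60.5
```

```bash
python3 - <<'E'
from h import *
c=cam("wrist"); im=vision.snapshot("wrist"); cv2.imwrite("pics/w7.png",im[:,:,::-1])
for p,a,m in blobs(im,"blue",150)+blobs(im,"orange",150): print(np.round(p),a,rect(c,m,.055),rect(c,m,.115))
plan(505,-3.3,86,10.9)
E
```

```text
[291.  92.] 16854 (array([570.9,  39.9]), 130.2, 121.3, -79.2) (array([570.9,  32.8]), 100.0, 93.2, -79.2)
[236. 201.] 2052 (array([481.9,  70.2]), 75.9, 25.2, 10.1) (array([502.6,  56.1]), 58.3, 19.4, 10.1)
delta [-0.   0.5 86.7] turn -0.001 yaw now 10.9 tcp [504.6  -2.7 172.7] q6 1.15 F [ 0.8 -0.7 -1.9] t 10.6
```

View pics/w7.png

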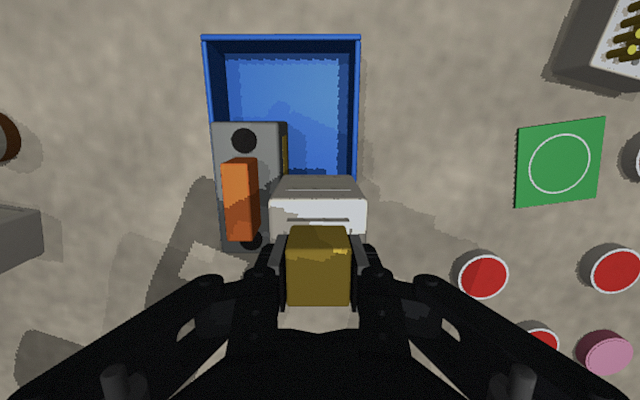

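{"method": "drive_tool", "body": {"deltas": [[[0,0,30,0],[0,0,55,0],[0,0,75,0],[0,0,85,0],[0,0,85,0]]]}}

```text
t: 10.98
tcp_pos: [0.5043, -0.0022, 0.0868]
tool_rot: [0.996, 0.094, 0.001, 0.0]
force: [0.3, 0.6, -2.5]
finger_gap: 0.342
gripper_force: 61.8
```

{"method": "drive_tool", "body": {"deltas": [[[0,0,0.5,0],[0,0,0.5,0]]]}}

```text
t: 11.15
tcp_pos: [0.5049, -0.0029, 0.0867]
tool_rot: [0.996, 0.095, 0.002, 0.001]
force: [0.4, -0.3, -2.0]
finger_gap: 0.341
gripper_force: 61.8
```

{"method": "drive_tool", "body": {"deltas": [[[0,0,1,0],[0,0,1,0],[0,0,1,0]]], "jaw": 44}}

```text
t: 11.4
tcp_pos: [0.5039, -0.0029, 0.0847]
tool_rot: [0.996, 0.094, 0.001, 0.0]
force: [-0.0, 0.1, -0.2]
finger_gap: 0.515
gripper_force: 0.0
```

{"method": "drive_tool", "body": {"deltas": [[[0,0,-15,0],[0,0,-50,0],[0,0,-85,0],[0,0,-115,0]]]}}

```text
t: 11.73
tcp_pos: [0.5035, -0.0028, 0.2009]
tool_rot: [0.996, 0.094, 0.0, 0.0]
force: [0.5, -0.3, -0.6]
finger_gap: 0.514
gripper_force: 0.0
```

{"method": "drive_tool", "body": {"deltas": [[[-6,-35,0,0],[-12,-70,0,0],[-17,-105,0,0],[-22,-140,0,0],[-27,-175,0,0]]], "jaw": 65}}

```text
t: 12.15
tcp_pos: [0.4434, 0.1653, 0.1995]
tool_rot: [0.996, 0.094, 0.0, -0.0]
force: [0.6, 0.7, -0.2]
finger_gap: 0.762
gripper_force: 0.0
```

{"method": "drive_tool", "body": {"deltas": [[[-6,-35,0,0.05],[-12,-70,0,0.1],[-17,-105,0,0.16],[-22,-140,0,0.16],[-27,-175,0,0.16]]]}}

```text
t: 12.57
tcp_pos: [0.3838, 0.3324, 0.1994]
tool_rot: [1.0, 0.014, 0.0, -0.0]
force: [1.6, -0.1, -0.3]
finger_gap: 0.761
gripper_force: 0.0
```

{"method": "drive_tool", "body": {"deltas": [[[0,0,0,0],[0,0,0,0],[0,0,0,0]]]}}

```text
t: 12.82
tcp_pos: [0.3845, 0.3306, 0.199]
tool_rot: [1.0, 0.015, 0.0, 0.0]
force: [-0.4, 0.4, -1.6]
finger_gap: 0.759
gripper_force: 0.0
```

```bash
python3 - <<'E'
from h import *
c=cam("wrist"); im=vision.snapshot("wrist"); cv2.imwrite("pics/w8.png",im[:,:,::-1])
for p,a,m in blobs(im,"red",150): print(np.round(p),a,rect(c,m,.11))
g=(im.max(2)<45).astype(np.uint8)
n,l,s,k=cv2.connectedComponentsWithStats(g)
for i in range(1,n):
    if 300<s[i,4]<4000: print(s[i],k[i].round(),ray(c,k[i],.11)[0,:2]*1000)
plan(385.5,330,80,1.7)
E
```

```text
[316. 198.] 885 (array([387.6, 331.2]), 28.7, 23.5, -88.3)
[147   0  86  60 712] [176.  35.] [507.80128354 435.63276057]
[ 538    0   42  143 2196] [558.  41.] [512.36283768 158.89327559]
[ 575    1   42  141 3117] [597.  71.] [493.08931206 125.0746668 ]
[281  46  38  46 623] [296.  69.] [487.73677773 349.14991117]
delta [  0.7   0.  119. ] turn -0.001 yaw now 1.6 tcp [384.8 330.1 199. ] q6 2.03 F [-0.1 -0.2  0.9] t 12.9
```

{"method": "drive_tool", "body": {"deltas": [[[1,0,35,0],[1,0,70,0],[1,0,105,0],[1,0,118,0],[1,0,118,0]]]}}

```text
t: 13.28
tcp_pos: [0.3843, 0.3281, 0.078]
tool_rot: [1.0, 0.013, -0.003, 0.002]
force: [-0.2, -0.6, 0.5]
finger_gap: 0.764
gripper_force: 0.0
```

{"method": "drive_tool", "body": {"deltas": [[[0,0,0,0],[0,0,0,0],[0,0,0,0],[0,0,0,0]]], "jaw": 10, "force": 60}}

```text
t: 13.62
tcp_pos: [0.387, 0.3314, 0.0826]
tool_rot: [1.0, 0.014, 0.002, -0.001]
force: [0.9, -0.1, 3.0]
finger_gap: 0.339
gripper_force: 59.8
```

{"method": "drive_tool", "body": {"deltas": [[[0,0,-15,0],[0,0,-50,0],[0,0,-85,0],[0,0,-125,0],[0,0,-160,0]]]}}

```text
t: 14.03
tcp_pos: [0.3851, 0.3308, 0.2436]
tool_rot: [1.0, 0.015, 0.0, -0.0]
force: [1.5, 0.7, -2.9]
finger_gap: 0.339
gripper_force: 60.5
```

{"method": "drive_tool", "body": {"deltas": [[[18,32,0,0],[37,64,0,0],[56,97,0,0],[75,130,0,0],[94,162,0,0]]]}}

```text
t: 14.45
tcp_pos: [0.4842, 0.1702, 0.2418]
tool_rot: [1.0, 0.015, 0.0, 0.0]
force: [1.0, 1.3, -2.4]
finger_gap: 0.335
gripper_force: 60.6
```

{"method": "drive_tool", "body": {"deltas": [[[18,32,0,0],[37,64,0,-0.05],[56,97,0,-0.1],[75,130,0,-0.15],[94,162,0,-0.162]]]}}

```text
t: 14.87
tcp_pos: [0.5829, 0.0108, 0.2415]
tool_rot: [0.995, 0.096, -0.0, 0.0]
force: [0.4, -0.2, -3.2]
finger_gap: 0.339
gripper_force: 60.5
```

{"method": "drive_tool", "body": {"deltas": [[[0,0,30,0],[0,0,70,0],[0,0,70,0],[0,0,70,0],[0,0,70,0]]]}}

```text
t: 15.28
tcp_pos: [0.5833, 0.0128, 0.1725]
tool_rot: [0.995, 0.096, 0.001, 0.0]
force: [0.1, -0.3, -2.6]
finger_gap: 0.34
gripper_force: 60.9
```

```bash
python3 - <<'E'
from h import *
plan(583.6,11.9,86,10.9)
E
```

```text
delta [-0.   0.9 86.5] turn 0.001 yaw now 11.0 tcp [583.3  12.8 172.5] q6 1.21 F [ 0.1 -0.3 -2.6] t 15.3
```

{"method": "drive_tool", "body": {"deltas": [[[0,1,30,0],[0,1,55,0],[0,1,75,0],[0,1,85,0],[0,1,85,0]]]}}

```text
t: 15.7
tcp_pos: [0.5844, 0.0122, 0.0882]
tool_rot: [0.995, 0.096, 0.002, 0.0]
force: [-0.4, -0.3, -1.8]
finger_gap: 0.336
gripper_force: 61.3
```

{"method": "drive_tool", "body": {"deltas": [[[0,0,1,0],[0,0,1,0]]]}}

```text
t: 15.87
tcp_pos: [0.5852, 0.0116, 0.0874]
tool_rot: [0.995, 0.096, 0.003, 0.001]
force: [0.3, 0.3, 2.3]
finger_gap: 0.345
gripper_force: 61.7
```

{"method": "drive_tool", "body": {"deltas": [[[0,0,0,0],[0,0,0,0],[0,0,0,0]]], "jaw": 44}}

```text
t: 16.12
tcp_pos: [0.5836, 0.0114, 0.0859]
tool_rot: [0.995, 0.095, 0.001, 0.0]
force: [0.6, 0.4, -0.3]
finger_gap: 0.519
gripper_force: 0.0
```

{"method": "drive_tool", "body": {"deltas": [[[0,0,-15,0],[0,0,-50,0],[0,0,-85,0],[0,0,-115,0]]]}}

```text
t: 16.45
tcp_pos: [0.5832, 0.0114, 0.2019]
tool_rot: [0.995, 0.095, 0.0, 0.0]
force: [1.3, 0.3, 0.5]
finger_gap: 0.515
gripper_force: 0.0
```

{"method": "drive_tool", "body": {"deltas": [[[-3,-35,0,0],[-6,-70,0,0],[-9,-105,0,0],[-12,-140,0,0],[-14,-173,0,0]]], "jaw": 70}}

```text
t: 16.87
tcp_pos: [0.5356, 0.1801, 0.2004]
tool_rot: [0.995, 0.095, 0.0, -0.0]
force: [0.1, -0.4, -0.8]
finger_gap: 0.819
gripper_force: 0.0
```

{"method": "drive_tool", "body": {"deltas": [[[-3,-35,0,0],[-6,-70,0,0],[-9,-105,0,0],[-12,-140,0,0],[-14,-173,0,0]]]}}

```text
t: 17.28
tcp_pos: [0.489, 0.3476, 0.2002]
tool_rot: [0.995, 0.095, -0.0, -0.0]
force: [0.4, 0.3, 0.9]
finger_gap: 0.821
gripper_force: 0.0
```

{"method": "drive_tool", "body": {"deltas": [[[0,0,0,0],[0,0,0,0],[0,0,0,0]]]}}

```text
t: 17.53
tcp_pos: [0.4898, 0.3455, 0.2]
tool_rot: [0.995, 0.096, -0.0, 0.0]
force: [0.0, -0.2, -0.3]
finger_gap: 0.82
gripper_force: 0.0
```

```bash
python3 - <<'E'
from h import *
c=cam("wrist"); im=vision.snapshot("wrist"); cv2.imwrite("pics/w9.png",im[:,:,::-1])
for p,a,m in blobs(im,"orange",150): print(np.round(p),a,rect(c,m,.074))
g=(im.max(2)<45).astype(np.uint8)
n,l,s,k=cv2.connectedComponentsWithStats(g)
for i in range(1,n):
    if 300<s[i,4]<4000: print(s[i],k[i].round(),ray(c,k[i],.11)[0,:2]*1000)
plan(490,345,80)
E
```

```text
[316. 184.] 1244 (array([491.9, 347. ]), 53.3, 50.3, -81.6)
[633. 262.] 518 (array([484.4,  15.5]), 63.7, 17.2, 27.9)
[181  14 176 129 491] [272.  79.] [578.69173961 397.14192968]
[ 543  167   97  117 2420] [572. 216.] [519.41154161 128.87845227]
[ 299  179   34   39 1036] [315. 198.] [493.52852035 347.2385405 ]
[606 184  24  20 368] [618. 194.] [545.15835034  99.54172607]
delta [-1.0e-01 -2.0e-01  1.2e+02] turn 0 yaw now 10.9 tcp [490.2 344.9 200. ] q6 1.81 F [ 0.6  0.1 -0.7] t 17.6
```

View pics/w9.png

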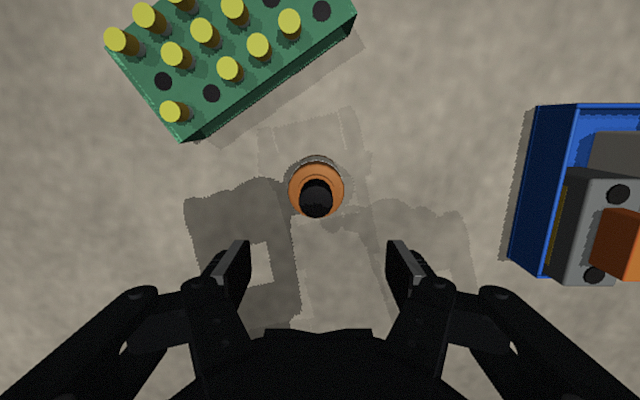

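{"method": "drive_tool", "body": {"deltas": [[[3,-1,35,0],[3,-1,70,0],[3,-1,105,0],[3,-1,118,0],[3,-1,118,0]]]}}

```text
t: 18.0
tcp_pos: [0.4907, 0.3443, 0.0782]
tool_rot: [0.996, 0.094, -0.004, 0.002]
force: [-0.8, -0.3, 0.5]
finger_gap: 0.823
gripper_force: 0.0
```

{"method": "drive_tool", "body": {"deltas": [[[0,0,0,0],[0,0,0,0],[0,0,0,0],[0,0,0,0]]], "jaw": 10, "force": 60}}

```text
t: 18.33
tcp_pos: [0.4943, 0.348, 0.0842]
tool_rot: [0.995, 0.095, 0.002, -0.001]
force: [-0.2, 0.7, 3.6]
finger_gap: 0.327
gripper_force: 58.9
```

{"method": "drive_tool", "body": {"deltas": [[[0,0,-15,0],[0,0,-50,0],[0,0,-85,0],[0,0,-125,0],[0,0,-160,0]]]}}

```text
t: 18.75
tcp_pos: [0.4925, 0.3474, 0.2448]
tool_rot: [0.995, 0.095, 0.001, -0.0]
force: [0.9, 0.7, -1.5]
finger_gap: 0.33
gripper_force: 59.7
```

{"method": "drive_tool", "body": {"deltas": [[[5,28,0,0],[9,57,0,0],[14,85,0,0],[18,114,0,0],[23,142,0,0]]]}}

```text
t: 19.17
tcp_pos: [0.5419, 0.2112, 0.2429]
tool_rot: [0.995, 0.096, 0.0, 0.0]
force: [-1.2, 0.2, -2.4]
finger_gap: 0.333
gripper_force: 59.8
```

{"method": "drive_tool", "body": {"deltas": [[[5,28,0,0],[9,57,0,0],[14,85,0,0],[18,114,0,0],[23,142,0,0]]]}}

```text
t: 19.58
tcp_pos: [0.5915, 0.0759, 0.2426]
tool_rot: [0.995, 0.095, 0.0, 0.0]
force: [0.1, 0.1, -2.2]
finger_gap: 0.328
gripper_force: 59.8
```

{"method": "drive_tool", "body": {"deltas": [[[0,0,30,0],[0,0,65,0],[0,0,65,0],[0,0,65,0],[0,0,65,0]]]}}

```text
t: 20.0
tcp_pos: [0.5924, 0.0777, 0.1785]
tool_rot: [0.995, 0.096, 0.001, 0.0]
force: [-0.2, 0.4, -1.9]
finger_gap: 0.327
gripper_force: 60.1
```

```bash
python3 - <<'E'
from h import *
im=vision.snapshot("wrist"); cv2.imwrite("pics/w10.png",im[:,:,::-1])
plan(591.6,75.6,86,10.9)
E
```

```text
delta [-2.2  1.7 93.2] turn 0.001 yaw now 11.0 tcp [593.1  77.7 179.2] q6 1.32 F [ 0.8  0.2 -2.3] t 20.1
```

View pics/w10.png

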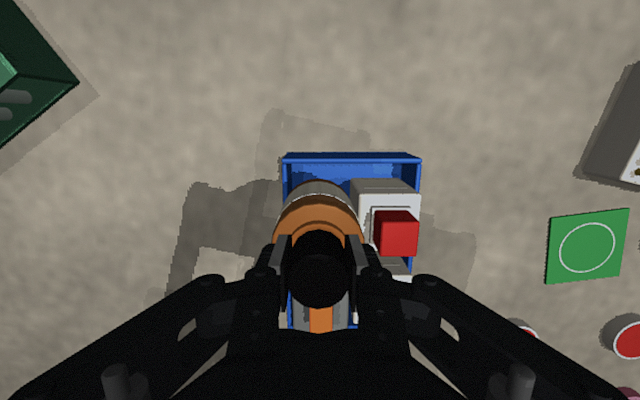

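{"method": "drive_tool", "body": {"deltas": [[[-2,2,30,0],[-2,2,55,0],[-2,2,78,0],[-2,2,89,0],[-2,2,89,0]]]}}

```text
t: 20.47
tcp_pos: [0.5916, 0.0754, 0.0891]
tool_rot: [0.995, 0.096, 0.001, 0.0]
force: [0.1, -0.4, -2.8]
finger_gap: 0.332
gripper_force: 62.6
```

{"method": "drive_tool", "body": {"deltas": [[[0,0,1,0],[0,0,1,0]]]}}

```text
t: 20.63
tcp_pos: [0.5915, 0.0752, 0.0885]
tool_rot: [0.995, 0.096, 0.002, 0.0]
force: [0.4, 0.6, -2.1]
finger_gap: 0.333
gripper_force: 62.6
```

{"method": "drive_tool", "body": {"deltas": [[[0,0,1,0],[0,0,1,0],[0,0,1,0]]], "jaw": 42}}

```text
t: 20.88
tcp_pos: [0.5907, 0.075, 0.0869]
tool_rot: [0.995, 0.095, 0.001, 0.0]
force: [0.5, 0.4, -0.1]
finger_gap: 0.492
gripper_force: 0.0
```

{"method": "drive_tool", "body": {"deltas": [[[0,0,-15,0],[0,0,-50,0],[0,0,-85,0],[0,0,-115,0]]]}}

```text
t: 21.22
tcp_pos: [0.5904, 0.075, 0.2032]
tool_rot: [0.995, 0.095, 0.001, 0.0]
force: [0.9, 0.7, 0.2]
finger_gap: 0.493
gripper_force: 0.0
```

{"method": "drive_tool", "body": {"deltas": [[[-21,25,0,0],[-42,50,0,0],[-63,76,0,0],[-84,101,0,0],[-105,126,0,0]]], "jaw": 76}}

```text
t: 21.63
tcp_pos: [0.5102, -0.0697, 0.2017]
tool_rot: [0.995, 0.096, 0.001, 0.0]
force: [-0.5, -1.0, 0.3]
finger_gap: 0.891
gripper_force: 0.0
```

{"method": "drive_tool", "body": {"deltas": [[[-21,25,0,0],[-42,50,0,0],[-63,76,0,0],[-84,101,0,0],[-105,126,0,0]]]}}

```text
t: 22.05
tcp_pos: [0.4309, -0.2137, 0.2016]
tool_rot: [0.995, 0.095, 0.0, 0.0]
force: [0.7, -0.3, -0.2]
finger_gap: 0.889
gripper_force: 0.0
```

{"method": "drive_tool", "body": {"deltas": [[[0,0,0,0],[0,0,0,0],[0,0,0,0]]]}}

```text
t: 22.3
tcp_pos: [0.4318, -0.2121, 0.2013]
tool_rot: [0.995, 0.095, 0.0, -0.0]
force: [-0.3, -0.1, 0.3]
finger_gap: 0.89
gripper_force: 0.0
```

```bash
cat >> h.py <<'E'
def dishes(name="wrist",z=.016):
    c=cam(name); im=vision.snapshot(name)
    for p,a,m in blobs(im,"red",80): print("red",np.round(p),a,rect(c,m,z))
    return c,im
E
python3 - <<'E'
from h import *
c,im=dishes()
cv2.imwrite("pics/w11.png",im[:,:,::-1])
for p,a,m in blobs(im,"green",800): print("green",np.round(p),a,rect(c,m,.004))
k=cv2.findContours(cv2.inRange(im,(150,170,150),(255,255,255)),cv2.RETR_LIST,cv2.CHAIN_APPROX_NONE)[0]
for q in k:
    if len(q)>60: print("white",np.round(cv2.minEnclosingCircle(q)[0]),rect(c,cv2.drawContours(np.zeros((400,640),np.uint8),[q],0,1,-1),.004))
plan(432,-213.5,20)
c,im=dishes("top"); cv2.imwrite("pics/t11.png",cv2.resize(im[105:265,220:490],None,fx=2.9,fy=2.9)[:,:,::-1])
E
```

```text
red [483.  45.] 2204 (array([ 602.8, -353.3]), 51.5, 51.1, 0.6)
red [453. 173.] 1540 (array([ 468.3, -365.2]), 50.9, 50.7, 19.3)
red [320. 179.] 1431 (array([ 431.5, -215.6]), 51.2, 50.0, -79.2)
red [380. 258.] 862 (array([ 347.1, -307.2]), 50.2, 35.0, 10.2)
green [383.  56.] 4104 (array([ 573.5, -257.6]), 89.1, 89.1, 19.0)
green [384.  58.] 2689 (array([ 574. , -257.8]), 60.2, 59.5, 15.9)
green [595. 267.] 1246 (array([ 382.1, -595.1]), 54.7, 54.3, 68.4)
white [383. 257.] (array([ 342.1, -310. ]), 60.9, 42.6, 3.8)
white [320. 179.] (array([ 435.4, -216.7]), 60.2, 47.4, 83.8)
white [453. 174.] (array([ 466.9, -371.1]), 56.9, 56.6, -30.2)
white [453. 173.] (array([ 467.2, -371.3]), 60.0, 59.7, 18.4)
white [94. 68.] (array([504.6,  48.7]), 69.7, 68.3, -79.2)
white [384.  58.] (array([ 574.1, -258. ]), 64.3, 64.1, -79.2)
white [483.  44.] (array([ 606.3, -358.8]), 57.1, 57.1, 63.5)
white [483.  45.] (array([ 606.3, -358.6]), 60.1, 58.8, -79.2)
delta [ -0.4   2.  181.2] turn 0 yaw now 11.0 tcp [ 432.  -211.5  201.2] q6 0.69 F [-1.   0.2 -1.4] t 22.4
red [422. 158.] 151 (array([ 603.2, -351.9]), 43.5, 42.2, -45.2)
```

View pics/t11.png

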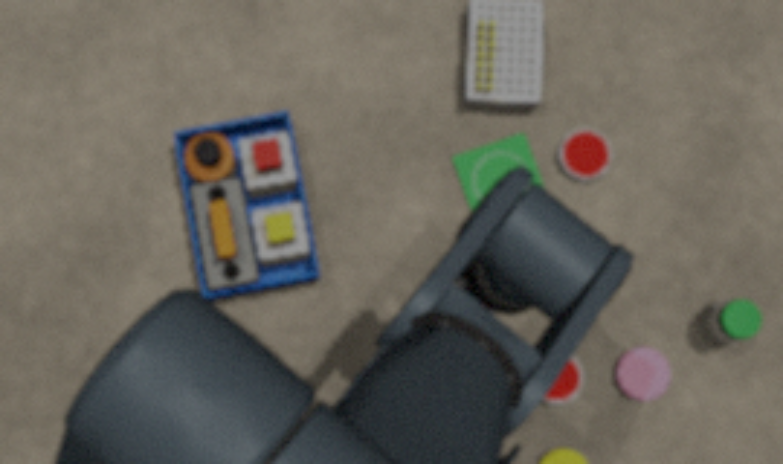

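{"method": "drive_tool", "body": {"deltas": [[[-1,4,40,0],[-1,4,80,0],[-1,4,120,0],[-1,4,160,0],[-1,4,175,0]]]}}

```text
t: 22.82
tcp_pos: [0.4302, -0.2135, 0.0219]
tool_rot: [0.995, 0.096, -0.002, -0.003]
force: [-0.9, -0.6, 0.1]
finger_gap: 0.892
gripper_force: 0.0
```

{"method": "drive_tool", "body": {"deltas": [[[0,0,10,0],[0,0,20,0],[0,0,25,0],[0,0,25,0],[0,0,25,0]]]}}

```text
t: 23.23
tcp_pos: [0.4322, -0.2166, 0.0018]
tool_rot: [0.995, 0.096, 0.001, 0.001]
force: [0.6, -0.8, 1.0]
finger_gap: 0.889
gripper_force: 0.0
```

```bash
python3 - <<'E'
from h import *
c,im=dishes()
cv2.imwrite("pics/w12.png",im[:,:,::-1])
plan(431.5,-215.6,0,10.9)
E
```

```text
red [611. 250.] 5022 (array([ 463.6, -355.4]), 51.9, 30.6, 27.8)
red [310. 235.] 2919 (array([ 446.1, -212. ]), 48.6, 22.7, -80.3)
red [471. 391.] 513 (array([ 369.2, -319.1]), 29.2, 10.9, 66.5)
delta [-0.6 -1.3  2.1] turn 0.001 yaw now 10.9 tcp [ 432.3 -216.8    2.1] q6 0.68 F [-0.2 -1.1  0.4] t 23.3
```

View pics/w12.png

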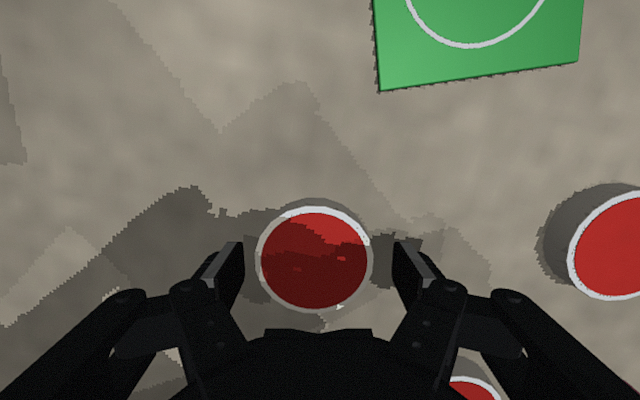

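{"method": "drive_tool", "body": {"deltas": [[[0,-1,1,0],[0,-1,1,0],[0,-1,1,0]]], "jaw": 45, "force": 30}}

```text
t: 23.53
tcp_pos: [0.4318, -0.2156, 0.0012]
tool_rot: [0.995, 0.095, 0.001, 0.001]
force: [0.3, 0.8, 6.2]
finger_gap: 0.682
gripper_force: 31.2
```

```bash
python3 - <<'E'
from h import *
c=cam("wrist")
print(ray(c,[[314,258],[319,258]],.016)*1000, proj(c,[.4315,-.2156,.016]))
c,im=dishes()
print(im[200:320,314].tolist()[::4])
E
```

```text
[[ 434.38164893 -214.19849651   16.        ]
 [ 434.84145417 -216.59862081   16.        ]] [[315.71630512 263.70868706]]
red [613. 251.] 4740 (array([ 463.2, -354.7]), 51.9, 28.8, 27.8)
red [315. 234.] 2811 (array([ 446.3, -213.4]), 48.3, 22.6, -79.1)
red [470. 391.] 483 (array([ 369.9, -317.2]), 26.9, 11.2, 60.4)
[[96, 94, 87], [82, 79, 74], [204, 208, 211], [178, 177, 181], [164, 42, 36], [165, 43, 39], [165, 44, 40], [166, 45, 40], [172, 44, 39], [101, 24, 21], [101, 24, 22], [101, 25, 22], [98, 22, 18], [92, 25, 22], [88, 19, 16], [79, 15, 16], [79, 18, 18], [79, 18, 19], [79, 24, 20], [79, 18, 20], [79, 18, 15], [80, 20, 16], [77, 14, 9], [79, 19, 15], [80, 19, 16], [83, 26, 24], [79, 21, 18], [81, 24, 21], [126, 123, 115], [81, 78, 70]]
```

{"method": "drive_tool", "body": {"deltas": [[[0,0,-10,0],[0,0,-30,0],[0,0,-60,0],[0,0,-60,0],[0,0,-60,0]]]}}

```text
t: 24.0
tcp_pos: [0.4323, -0.2162, 0.0619]
tool_rot: [0.995, 0.095, 0.002, 0.002]
force: [0.0, -0.7, -1.0]
finger_gap: 0.683
gripper_force: 32.7
```

```bash
sed -i 's/(0,150,90,6,255,255),(174,150,90,180,255,255)/(0,150,50,6,255,255),(174,150,50,180,255,255)/' h.py
cat >> h.py <<'E'
def inhand(h=15):
    """dish centre in the hand, tool axes, mm from the TCP axis (h: dish top above TCP)"""
    s=manip.sense(); z=s["tcp_pos"][2]+h/1000; c=cam("wrist"); im=vision.snapshot("wrist")
    b=[x for x in blobs(im,"red",800) if abs(x[0][0]-318)<40 and 200<x[0][1]<320]
    for p,a,m in b:
        k=max(cv2.findContours(m,0,cv2.CHAIN_APPROX_NONE)[0],key=cv2.contourArea)
        P=(cv2.convexHull(ray(c,k[:,0],z)[:,:2].astype(np.float32)*1000)); e=cv2.minEnclosingCircle(P); r=rect(c,m,z)
        o=R.from_quat(s["tool_rot"]).inv().apply([*(np.array(r[0])-1000*s["tcp_pos"][:2]),0])
        print("in hand",np.round(p),"circ",np.round(e[0],1),round(e[1],1),"rect",r,"tool offset",np.round(o,1))
    return im
E
python3 - <<'E'
from h import *
im=inhand(); plan(573.7,-257.7,60,10.9)
cv2.imwrite("pics/w13.png",im[:,:,::-1])
E
```

```text
in hand [318. 260.] circ [ 432.7 -217.1] 26.0 rect (array([ 432.7, -216.9]), 51.7, 51.4, 13.7) tool offset [0.3 0.8 0. ]
delta [131.6  68.2   1.2] turn 0.001 yaw now 10.9 tcp [ 431.6 -215.6   60.9] q6 0.68 F [ 0.1 -0.6 -0.9] t 24.1
```

{"method": "drive_tool", "body": {"deltas": [[[33,17,0,0],[66,34,0,0],[99,51,0,0],[131,68,0,0],[131,68,0,0]]]}}

```text
t: 24.47
tcp_pos: [0.5806, -0.261, 0.0599]
tool_rot: [0.995, 0.096, 0.005, 0.004]
force: [1.3, -1.4, -0.2]
finger_gap: 0.683
gripper_force: 32.7
```

{"method": "drive_tool", "body": {"deltas": [[[0,0,15,0],[0,0,30,0],[0,0,45,0],[0,0,45,0],[0,0,45,0]]]}}

```text
t: 24.88
tcp_pos: [0.5712, -0.2564, 0.0131]
tool_rot: [0.995, 0.095, -0.002, -0.001]
force: [0.7, -0.6, -0.8]
finger_gap: 0.685
gripper_force: 32.7
```

```bash
python3 - <<'E'
from h import *
plan(573.7,-257.7,5.5,10.9)
E
```

```text
delta [2.2 1.8 7.6] turn 0.0 yaw now 10.9 tcp [ 571.2 -256.4   13.1] q6 0.78 F [ 0.7 -0.6 -0.8] t 24.9
```

{"method": "drive_tool", "body": {"deltas": [[[2,2,4,0],[2,2,7.5,0],[2,2,7.5,0],[2,2,7.5,0],[2,2,7.5,0]]]}}

```text
t: 25.3
tcp_pos: [0.5754, -0.259, 0.008]
tool_rot: [0.995, 0.095, 0.0, 0.0]
force: [-0.0, -0.3, 0.2]
finger_gap: 0.69
gripper_force: 32.7
```

{"method": "drive_tool", "body": {"deltas": [[[0,0,0,0],[0,0,0,0],[0,0,0,0]]], "jaw": 74}}

```text
t: 25.55
tcp_pos: [0.5754, -0.259, 0.0079]
tool_rot: [0.995, 0.095, 0.0, 0.0]
force: [0.5, -0.2, 1.0]
finger_gap: 0.862
gripper_force: 0.0
```

{"method": "drive_tool", "body": {"deltas": [[[0,0,-25,0],[0,0,-60,0],[0,0,-95,0],[0,0,-95,0],[0,0,-95,0]]]}}

```text
t: 25.97
tcp_pos: [0.5768, -0.2599, 0.1053]
tool_rot: [0.995, 0.095, 0.002, 0.002]
force: [-0.7, -0.4, -1.3]
finger_gap: 0.866
gripper_force: 0.0
```

```bash
python3 - <<'E'
from h import *
c,im=dishes(); c,im=dishes(z=.020)
plan(602.8,-353.3,100,10.9)
E
```

```text
red [432. 193.] 2915 (array([ 603.6, -353.2]), 51.8, 50.9, -79.2)
red [316. 205.] 2923 (array([ 574.1, -260.2]), 52.0, 52.0, -34.1)
red [389. 323.] 569 (array([ 474.3, -349.8]), 40.6, 18.0, -11.4)
red [435. 192.] 2998 (array([ 603.9, -351.6]), 50.7, 50.3, 15.5)
red [318. 204.] 2981 (array([ 575.4, -260.1]), 51.1, 50.7, -79.1)
red [390. 323.] 507 (array([ 476.7, -346.9]), 39.7, 15.8, -11.3)
delta [ 9.7 98.5  2. ] turn 0.001 yaw now 10.9 tcp [ 574.6 -258.5  102.1] q6 0.78 F [-0.2  0.3 -0.8] t 26.1
```

{"method": "drive_tool", "body": {"deltas": [[[3,33,0,0],[6,66,0,0],[10.5,98.5,0,0],[10.5,98.5,40,0],[10.5,98.5,70,0]]]}}

```text
t: 26.48
tcp_pos: [0.6046, -0.3564, 0.0307]
tool_rot: [0.996, 0.094, 0.001, 0.001]
force: [-0.6, 0.7, -1.3]
finger_gap: 0.861
gripper_force: 0.0
```

{"method": "drive_tool", "body": {"deltas": [[[0,0,5,0],[0,0,10,0],[0,0,10,0],[0,0,10,0]]]}}

```text
t: 26.82
tcp_pos: [0.6048, -0.3537, 0.0233]
tool_rot: [0.995, 0.096, 0.0, 0.0]
force: [0.9, 0.6, 1.3]
finger_gap: 0.87
gripper_force: 0.0
```

```bash
python3 - <<'E'
from h import *
inhand(-4); plan(603.6,-353.2,1,10.9)
E
```

```text
in hand [316. 244.] circ [ 605.1 -353.3] 25.5 rect (array([ 605. , -353.3]), 50.5, 50.0, -79.1) tool offset [ 0.2 -0.3 -0. ]
delta [-1.5 -1.1 23.1] turn 0.001 yaw now 11.0 tcp [ 605.3 -354.    24.1] q6 0.69 F [0.  0.5 0.1] t 26.9
```

{"method": "drive_tool", "body": {"deltas": [[[0,0,8,0],[0,0,16,0],[0,0,22.5,0],[0,0,22.5,0],[0,0,22.5,0]]]}}

```text
t: 27.28
tcp_pos: [0.6037, -0.3532, -0.0007]
tool_rot: [0.995, 0.095, -0.001, -0.001]
force: [-0.9, 0.7, 0.3]
finger_gap: 0.864
gripper_force: 0.0
```

{"method": "drive_tool", "body": {"deltas": [[[0,0,0,0],[0,0,0,0],[0,0,0,0]]], "jaw": 45, "force": 30}}

```text
t: 27.53
tcp_pos: [0.6045, -0.3539, 0.0005]
tool_rot: [0.995, 0.095, 0.0, 0.0]
force: [0.1, -0.1, 1.1]
finger_gap: 0.69
gripper_force: 32.5
```

{"method": "drive_tool", "body": {"deltas": [[[0,0,-10,0],[0,0,-30,0],[0,0,-60,0],[0,0,-60,0],[0,0,-60,0]]]}}

```text
t: 27.95
tcp_pos: [0.6057, -0.3549, 0.0631]
tool_rot: [0.995, 0.095, 0.002, 0.002]
force: [-0.8, 0.3, -1.2]
finger_gap: 0.685
gripper_force: 32.4
```

```bash
python3 - <<'E'
from h import *
inhand(15); plan(575.6,-259.9,60,10.9)
E
```

```text
in hand [318. 263.] circ [ 605.  -355.9] 26.1 rect (array([ 605. , -355.8]), 51.8, 51.7, -79.2) tool offset [-0.9  0.8  0. ]
delta [-10.6 -97.8   1.2] turn 0.001 yaw now 10.9 tcp [ 604.5 -353.9   61.3] q6 0.69 F [-0.8  0.4 -0.7] t 28.0
```

{"method": "drive_tool", "body": {"deltas": [[[-3,-33,0,0],[-6,-66,0,0],[-9.7,-98.6,0,0],[-9.7,-98.6,0,0],[-9.7,-98.6,0,0]]]}}

```text
t: 28.42
tcp_pos: [0.5742, -0.2557, 0.0587]
tool_rot: [0.995, 0.096, -0.002, -0.002]
force: [0.8, -0.4, -0.5]
finger_gap: 0.684
gripper_force: 32.5
```

{"method": "drive_tool", "body": {"deltas": [[[0,0,15,0],[0,0,30,0],[0,0,33,0],[0,0,33,0],[0,0,33,0]]]}}

```text
t: 28.83
tcp_pos: [0.5761, -0.2594, 0.0267]
tool_rot: [0.995, 0.095, -0.0, -0.0]
force: [-0.0, 0.4, -0.5]
finger_gap: 0.683
gripper_force: 32.5
```

```bash
python3 - <<'E'
from h import *
inhand(15); plan(576.3,-259,21,10.9)
E
```

```text
in hand [318. 263.] circ [ 575.4 -260.5] 26.2 rect (array([ 575.5, -260.5]), 52.0, 51.8, -79.1) tool offset [-0.8  1.   0. ]
delta [-0.  -0.5  6.2] turn 0.0 yaw now 10.9 tcp [ 576.4 -259.5   27.2] q6 0.78 F [ 0.6 -0.5 -0.6] t 28.9
```

{"method": "drive_tool", "body": {"deltas": [[[0,0,3,0],[0,0,6,0],[0,0,6,0],[0,0,6,0]]]}}

```text
t: 29.22
tcp_pos: [0.5759, -0.2586, 0.0211]
tool_rot: [0.995, 0.095, -0.0, -0.0]
force: [0.3, -0.1, -0.8]
finger_gap: 0.684
gripper_force: 32.5
```

{"method": "drive_tool", "body": {"deltas": [[[0,0,0,0],[0,0,0,0],[0,0,0,0]]], "jaw": 74}}

```text
t: 29.47
tcp_pos: [0.5761, -0.2587, 0.0213]
tool_rot: [0.995, 0.095, 0.0, 0.0]
force: [0.5, -0.9, 0.2]
finger_gap: 0.868
gripper_force: 0.0
```

{"method": "drive_tool", "body": {"deltas": [[[0,0,-20,0],[0,0,-50,0],[0,0,-85,0],[0,0,-85,0],[0,0,-85,0]]]}}

```text
t: 29.88
tcp_pos: [0.5776, -0.2597, 0.1088]
tool_rot: [0.995, 0.095, 0.002, 0.002]
force: [0.1, 0.1, 0.3]
finger_gap: 0.866
gripper_force: 0.0
```

```bash
python3 - <<'E'
from h import *
c,im=dishes(z=.036); c,im=dishes()
plan(468.3,-365.2,105,10.9)
E
```

```text
red [316. 211.] 3229 (array([ 575.4, -259.5]), 51.4, 51.3, -79.2)
red [389. 322.] 631 (array([ 488.1, -341.6]), 39.2, 18.3, -11.4)
red [318. 210.] 3296 (array([ 569. , -260.9]), 55.8, 55.6, -79.1)
red [390. 322.] 572 (array([ 472.9, -349.3]), 42.6, 18.1, -11.3)
delta [-125.5   84.6    0.7] turn 0.001 yaw now 10.9 tcp [ 575.4 -258.3  105.7] q6 0.78 F [-0.4 -0.9 -0.6] t 30.0
```

{"method": "drive_tool", "body": {"deltas": [[[-30,20,0,0],[-60,40,0,0],[-90,60,0,0],[-126,83,0,0],[-126,83,0,0]]]}}

```text
t: 30.4
tcp_pos: [0.4627, -0.3679, 0.1041]
tool_rot: [0.996, 0.092, -0.002, -0.001]
force: [-0.8, -0.4, 0.5]
finger_gap: 0.864
gripper_force: 0.0
```

{"method": "drive_tool", "body": {"deltas": [[[0,0,0,0],[0,0,0,0]]]}}

```text
t: 30.57
tcp_pos: [0.4673, -0.3634, 0.1047]
tool_rot: [0.996, 0.095, -0.001, -0.001]
force: [0.1, -0.4, -0.4]
finger_gap: 0.866
gripper_force: 0.0
```

```bash
python3 - <<'E'
from h import *
c,im=dishes()
plan(468.3,-365.2,25,10.9)
E
```

```text
red [193.  32.] 4831 (array([ 573.7, -252.4]), 56.8, 45.8, -79.2)
red [321. 201.] 2869 (array([ 468.9, -366. ]), 51.4, 50.7, -79.1)
red [252. 312.] 1289 (array([ 347.9, -322.8]), 49.3, 36.0, -14.0)
delta [-0.1  2.5 80. ] turn 0.001 yaw now 10.9 tcp [ 468.  -362.9  105. ] q6 0.53 F [-0.   0.7  0.1] t 30.6
```

{"method": "drive_tool", "body": {"deltas": [[[0,3,25,0],[0.5,3,50,0],[0.5,3,80,0],[0.5,3,92,0],[0.5,3,104,0]]]}}

```text
t: 31.03
tcp_pos: [0.4694, -0.3648, 0.0003]
tool_rot: [0.995, 0.096, -0.001, -0.001]
force: [0.9, 0.7, 0.9]
finger_gap: 0.864
gripper_force: 0.0
```

{"method": "drive_tool", "body": {"deltas": [[[0,0,0,0],[0,0,0,0]]]}}

```text
t: 31.2
tcp_pos: [0.4696, -0.3664, 0.002]
tool_rot: [0.995, 0.096, -0.0, -0.0]
force: [0.8, -0.1, -0.0]
finger_gap: 0.866
gripper_force: 0.0
```

{"method": "drive_tool", "body": {"deltas": [[[0,0,0,0],[0,0,0,0],[0,0,0,0]]], "jaw": 45, "force": 30}}

```text
t: 31.45
tcp_pos: [0.47, -0.3677, 0.0037]
tool_rot: [0.995, 0.095, 0.001, 0.001]
force: [-0.0, -0.2, 3.2]
finger_gap: 0.684
gripper_force: 32.5
```

{"method": "drive_tool", "body": {"deltas": [[[0,0,-10,0],[0,0,-40,0],[0,0,-80,0],[0,0,-80,0],[0,0,-80,0]]]}}

```text
t: 31.87
tcp_pos: [0.4705, -0.3687, 0.0856]
tool_rot: [0.995, 0.095, 0.002, 0.003]
force: [-1.1, -0.4, -0.5]
finger_gap: 0.677
gripper_force: 32.6
```

```bash
python3 - <<'E'
from h import *
inhand(15); plan(575.5,-259.8,80,10.9)
E
```

```text
in hand [318. 260.] circ [ 471.4 -369.5] 25.5 rect (array([ 471.5, -369.3]), 50.7, 50.2, -79.4) tool offset [0.8 0.8 0. ]
delta [124.6 -85.6   3.7] turn 0.0 yaw now 10.9 tcp [ 469.4 -367.4   83.8] q6 0.53 F [-0.3  0.  -0.7] t 31.9
```

{"method": "drive_tool", "body": {"deltas": [[[30,-21,0,0],[60,-42,0,0],[90,-63,0,0],[124,-86.4,0,0],[124,-86.4,0,0]]]}}

```text
t: 32.33
tcp_pos: [0.5779, -0.2525, 0.0807]
tool_rot: [0.995, 0.098, 0.001, -0.001]
force: [0.2, -0.9, 0.4]
finger_gap: 0.681
gripper_force: 32.5
```

{"method": "drive_tool", "body": {"deltas": [[[0,0,15,0],[0,0,30,0],[0,0,37,0],[0,0,37,0],[0,0,37,0]]]}}

```text
t: 32.75
tcp_pos: [0.5735, -0.2583, 0.0439]
tool_rot: [0.995, 0.095, -0.001, -0.001]
force: [-0.3, -0.5, 0.3]
finger_gap: 0.684
gripper_force: 32.5
```

```bash
python3 - <<'E'
from h import *
inhand(13); plan(575.5,-259.8,39,10.9)
E
```

```text
in hand [318. 260.] circ [ 573.3 -259.4] 25.9 rect (array([ 573.4, -259.2]), 51.5, 51.2, -79.0) tool offset [-0.2  0.9 -0. ]
delta [1.2 1.3 5.7] turn -0.0 yaw now 10.9 tcp [ 574.  -258.8   44.7] q6 0.78 F [ 0.2 -0.6 -1. ] t 32.8
```

{"method": "drive_tool", "body": {"deltas": [[[1.8,0.8,1,0],[1.8,0.8,4,0],[1.8,0.8,5.3,0],[1.8,0.8,5.3,0],[1.8,0.8,5.3,0]]]}}

```text
t: 33.22
tcp_pos: [0.5764, -0.259, 0.0399]
tool_rot: [0.995, 0.095, 0.0, 0.0]
force: [1.0, -0.4, -0.1]
finger_gap: 0.683
gripper_force: 32.6
```

{"method": "drive_tool", "body": {"deltas": [[[0,0,0,0],[0,0,0,0],[0,0,0,0]]], "jaw": 74}}

```text
t: 33.47
tcp_pos: [0.5764, -0.259, 0.0399]
tool_rot: [0.995, 0.095, 0.0, 0.0]
force: [0.2, 0.2, 0.1]
finger_gap: 0.865
gripper_force: 0.0
```

{"method": "drive_tool", "body": {"deltas": [[[0,0,-20,0],[0,0,-50,0],[0,0,-75,0],[0,0,-75,0],[0,0,-75,0]]]}}

```text
t: 33.88
tcp_pos: [0.5774, -0.2597, 0.1167]
tool_rot: [0.995, 0.095, 0.002, 0.001]
force: [-0.8, 1.2, 0.2]
finger_gap: 0.864
gripper_force: 0.0
```

```bash
python3 - <<'E'
from h import *
c,im=dishes(z=.052)
plan(347.5,-313.2,110,10.9)
E
```

```text
red [316. 214.] 3461 (array([ 575.4, -260.1]), 51.3, 51.2, 10.9)
delta [-235.     9.8    5.1] turn 0.001 yaw now 10.9 tcp [ 576.4 -259.   115.2] q6 0.78 F [-0.1 -0.4 -0.5] t 33.9
```

{"method": "drive_tool", "body": {"deltas": [[[-30,1,0,0],[-60,2,0,0],[-90,3,0,0],[-120,4,0,0],[-150,5,0,0]]]}}

```text
t: 34.35
tcp_pos: [0.4279, -0.2914, 0.1133]
tool_rot: [0.995, 0.096, -0.001, -0.001]
force: [-0.3, -1.0, 0.0]
finger_gap: 0.863
gripper_force: 0.0
```

{"method": "drive_tool", "body": {"deltas": [[[-30,1,0,0],[-60,2,0,0],[-84,4,0,0],[-84,4,0,0],[-84,4,0,0]]]}}

```text
t: 34.77
tcp_pos: [0.347, -0.3118, 0.1138]
tool_rot: [0.996, 0.094, -0.001, -0.001]
force: [-0.1, 0.1, 0.6]
finger_gap: 0.867
gripper_force: 0.0
```

```bash
python3 - <<'E'
from h import *
c,im=dishes()
plan(347.5,-313.2,0,10.9)
for p,a,m in blobs(im,"pink",300): print("pink",rect(c,m,.016))
E
```

```text
red [321. 199.] 2670 (array([ 347.9, -315.1]), 50.7, 50.7, -79.2)
delta [ -0.7   1.2 114. ] turn -0.001 yaw now 10.8 tcp [ 348.1 -312.1  114. ] q6 0.41 F [ 0.2 -0.7  0.3] t 34.8
pink (array([ 352.9, -413.1]), 58.4, 57.9, 73.4)
```

{"method": "drive_tool", "body": {"deltas": [[[-0.5,3,30,0],[-0.5,3,60,0],[-0.5,3,90,0],[-0.5,3,103,0],[-0.5,3,113,0]]]}}

```text
t: 35.23
tcp_pos: [0.349, -0.3142, -0.0006]
tool_rot: [0.995, 0.096, -0.001, -0.001]
force: [-0.2, -0.1, -0.7]
finger_gap: 0.868
gripper_force: 0.0
```

{"method": "drive_tool", "body": {"deltas": [[[0,0,0,0],[0,0,0,0]]]}}

```text
t: 35.4
tcp_pos: [0.349, -0.3149, 0.0013]
tool_rot: [0.995, 0.096, -0.0, -0.0]
force: [1.2, -0.2, 0.2]
finger_gap: 0.867
gripper_force: 0.0
```

{"method": "drive_tool", "body": {"deltas": [[[0,0,0,0],[0,0,0,0],[0,0,0,0]]], "jaw": 45, "force": 30}}

```text
t: 35.65
tcp_pos: [0.349, -0.3158, 0.0029]
tool_rot: [0.995, 0.095, 0.001, 0.001]
force: [0.1, 2.1, 2.2]
finger_gap: 0.684
gripper_force: 32.4
```

{"method": "drive_tool", "body": {"deltas": [[[0,0,-10,0],[0,0,-40,0],[0,0,-80,0],[0,0,-95,0],[0,0,-95,0]]]}}

```text
t: 36.07
tcp_pos: [0.3499, -0.3174, 0.1011]
tool_rot: [0.995, 0.095, 0.002, 0.004]
force: [0.6, 0.3, 0.6]
finger_gap: 0.682
gripper_force: 32.7
```

```bash
python3 - <<'E'
from h import *
inhand(14); plan(575.5,-260,95,10.9)
E
```

```text
in hand [318. 260.] circ [ 350.  -318.3] 25.9 rect (array([ 350. , -318.3]), 51.3, 51.2, 79.0) tool offset [-0.1  0.9  0. ]
delta [232.9 -12.6   4.9] turn 0.001 yaw now 10.9 tcp [ 349.2 -316.5   99.4] q6 0.41 F [-0.7  0.  -0.2] t 36.1
```

{"method": "drive_tool", "body": {"deltas": [[[30,-2,0,0],[60,-4,0,0],[90,-6,0,0],[120,-8,0,0],[150,-10,0,0]]]}}

```text
t: 36.53
tcp_pos: [0.4941, -0.2758, 0.0956]
tool_rot: [0.995, 0.095, -0.001, -0.001]
force: [-0.7, -0.3, -0.2]
finger_gap: 0.68
gripper_force: 32.7
```

{"method": "drive_tool", "body": {"deltas": [[[30,-1,0,0],[60,-2,0,0],[83,-3.5,0,0],[83,-3.5,0,0],[83,-3.5,0,0]]]}}

```text
t: 36.95
tcp_pos: [0.5745, -0.2567, 0.0952]
tool_rot: [0.995, 0.096, -0.001, -0.001]
force: [0.3, -0.4, -1.9]
finger_gap: 0.68
gripper_force: 32.7
```

{"method": "drive_tool", "body": {"deltas": [[[0,0,15,0],[0,0,30,0],[0,0,37,0],[0,0,37,0],[0,0,37,0]]]}}

```text
t: 37.37
tcp_pos: [0.5732, -0.2578, 0.059]
tool_rot: [0.995, 0.095, -0.001, -0.001]
force: [0.6, -0.8, -0.4]
finger_gap: 0.686
gripper_force: 32.7
```

```bash
python3 - <<'E'
from h import *
inhand(13.5); plan(575.5,-260,54.8,10.9)
E
```

```text
in hand [318. 260.] circ [ 573.1 -258.8] 26.0 rect (array([ 573.1, -258.8]), 51.6, 51.5, 22.2) tool offset [-0.3  1.  -0. ]
delta [1.1 2.1 5. ] turn -0.0 yaw now 10.9 tcp [ 574.  -258.1   59.8] q6 0.78 F [ 0.3 -0.5 -0.2] t 37.4
```

{"method": "drive_tool", "body": {"deltas": [[[2,1.5,1,0],[2,1.5,4,0],[2,1.5,5,0],[2,1.5,5,0],[2,1.5,5,0]]]}}

```text
t: 37.83
tcp_pos: [0.5771, -0.259, 0.055]
tool_rot: [0.995, 0.095, 0.0, 0.0]
force: [0.4, -0.8, -0.0]
finger_gap: 0.682
gripper_force: 32.7
```

{"method": "drive_tool", "body": {"deltas": [[[0,0,0,0],[0,0,0,0],[0,0,0,0]]], "jaw": 74}}

```text
t: 38.08
tcp_pos: [0.5768, -0.2588, 0.0548]
tool_rot: [0.995, 0.095, 0.0, -0.0]
force: [-0.0, 0.2, 0.3]
finger_gap: 0.866
gripper_force: 0.0
```

{"method": "drive_tool", "body": {"deltas": [[[0,0,-20,0],[0,0,-50,0],[0,0,-85,0],[0,0,-120,0],[0,0,-120,0]]]}}

```text
t: 38.5
tcp_pos: [0.5809, -0.2614, 0.1824]
tool_rot: [0.995, 0.095, 0.006, 0.005]
force: [1.1, -1.0, 0.9]
finger_gap: 0.863
gripper_force: 0.0
```

{"method": "drive_tool", "body": {"deltas": [[[-40,0,-5,0],[-80,0,-10,0],[-120,0,-15,0],[-160,0,-20,0],[-180,0,-20,0]]]}}

```text
t: 38.92
tcp_pos: [0.3964, -0.2925, 0.1953]
tool_rot: [0.995, 0.095, -0.001, -0.0]
force: [-0.5, -1.2, 0.1]
finger_gap: 0.867
gripper_force: 0.0
```

{"method": "drive_tool", "body": {"deltas": [[[0,0,0,0],[0,0,0,0],[0,0,0,0]]]}}

```text
t: 39.17
tcp_pos: [0.4011, -0.2935, 0.195]
tool_rot: [0.995, 0.095, 0.001, 0.001]
force: [-0.0, 0.5, -0.3]
finger_gap: 0.868
gripper_force: 0.0
```

```bash
python3 - <<'E'
from h import *
c,im=dishes(z=.068); w=im
cv2.imwrite("pics/w20.png",im[:,:,::-1])
t=vision.snapshot("top"); s=vision.snapshot("scene")
for p,a,m in blobs(t,"red",60)+blobs(s,"red",60): print(np.round(p),a)
a=cv2.resize(w[:,:],(400,250)); b=cv2.resize(t[100:260,220:476],(400,250)); d=cv2.resize(s[150:340,200:504],(800,340*800//800),interpolation=3)
cv2.imwrite("pics/fin.png",np.vstack([np.hstack([a,b]),d])[:,:,::-1])
E
```

```text
red [317.   5.] 505 (array([ 555.3, -263.8]), 40.0, 9.3, -79.1)
[312. 158.] 67
[396. 163.] 162
[454.  61.] 243
[558. 128.] 182
[357. 191.] 143
[283. 237.] 146
```

View pics/fin.png

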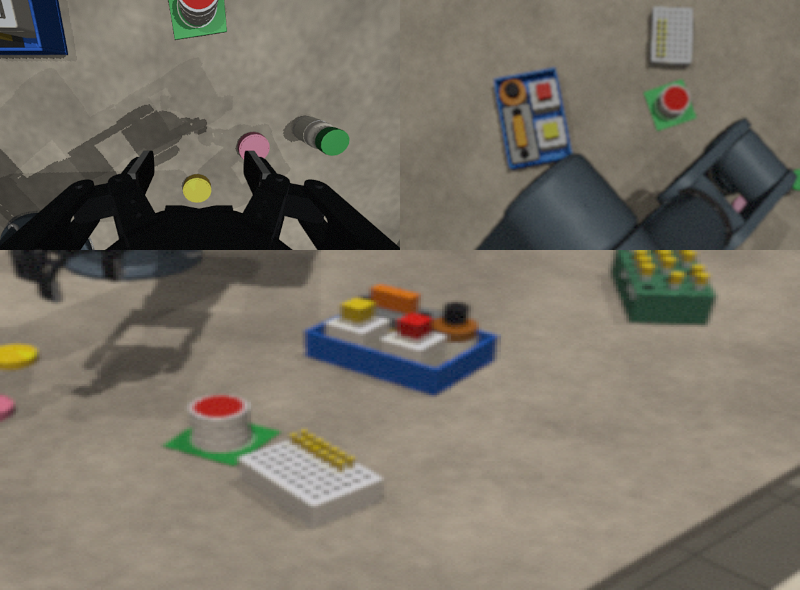

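The final picture shows one neat pile of four dishes on the green pad (about (220,420) in the composite). All four containers stand level in the blue box, and the bystanders are where they were.

```bash
python3 -c "
from station import manip; print(manip.sign_off())"
```

```text
the job is handed in; nothing more can be done
None
```

I handed the job in at about 39 s: the cartridge, both bottles and the amber jar (the only jar out) stand in the blue box, and all four red-topped dishes are in one pile on the pad, centred about 3 mm from its middle; the hand-in gave no verdict.

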